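Tighten the spindle's castle nut and close the guard

ROBOT

A 6-joint arm with a two-finger parallel gripper is mounted at the origin on a cart in front of the work surface, level with it; the furniture and walls round the work are solid. World frame = base frame: x ahead of the robot, y to its left, z up, the work surface at z = 0. Lengths are in m, angles in rad, forces in N, time in s.
With the tool pointing down it reaches from about 0.35 to 0.975 m from the base axis. Payload 4.9 kg.
Tool frame: the origin (TCP) lies at the very end of the fingers, on their centre line; the grasp point (between the pads) lies 19 mm behind it; x points along the fingers, y is the direction in which the jaws open and shut, and the axes are right-handed (so a half turn about x gives the same grasp; the last joint's range is limited). The gripper opens to 85 mm and grips with 20 to 120 N. Pads are 22 mm wide; open, the fingers measure 114 mm over their backs; the gripper's body (76 mm by 85 mm) begins 54 mm behind the grasp point. The pads swing forward as they close: fully open they stand 13 mm farther back than shut.
Start: joints at [-1.329, 0.053, 1.613, -0, 1.476, -0.119], TCP at [0.221, -0.585, 0.231] pointing down, gripper open.
Joint ranges: [-3.01, 3.01], [-1.01, 2.22], [0.06, 2.58], [-1.02, 4.17], [0.09, 2.62], [-3.14, 3.14]. Speed limits (rad/s): [2.57, 2.57, 3.14, 3.14, 3.14, 3.14].

INTERFACE

Orientations are given as a rotation vector (axis times angle).
In Python, from station import ctrl, get_image, calibration, finish_job, search_frame, cut_out, mark_of gives the robot as it stands. The module is installed in compiled form; this text tells all that it offers.
- The arm moves only by the tool arm_command, never from a script. Its argument "plan" is a list that holds one entry, the list of rows, each a list of 7 numbers: the shift along the tool's x, y, z in m, then the turn, a rotation vector about the tool's x, y, z in degrees, then the finger opening in m, from 0 to 0.0854. A call has 1 to 20 rows; each row shifts and turns the pose as measured when the row begins, along the tool's axes as they then stand; what a row does not reach is not made up. A row lasts 1/12 s, in which the tool goes at most 41.7 mm and 7.16 degrees, less where a joint would pass 70% of its speed; a pose out of reach is approached as far as the arm can. A call with a gripper value outside its range is refused whole. The fingers move at their own pace and stop on an object; "squeeze" is the grip in N (left out, the last holds). Time passes only in rows, so rows that do not move let the fingers close. It gives the time, the measured TCP pose, the force and the opening at its end, in the units of the state.
- ctrl.get_obs(): the state, without advancing time (a new reading comes with each control period).
- get_image(name): name is "scene" or "side" or "wrist"; returns the picture (420x560x3 uint8, red, green, blue); there is no depth.
- calibration(name): a dict with "fx", "fy", "cx", "cy" (pixels), "cam_to_world" (4x4, takes a point from camera to world coordinates); the wrist camera has in their place "hand_eye" (4x4, takes a point from camera to tool coordinates, whose origin is the TCP and whose axes are the tool frame's). Camera axes: x right, y down, z forward; pixel columns grow to the right and rows downward; lengths in m; the calibration is good to about 2 mm. A picture is of the moment at which its call begins: read the wrist's pose just before it. calibration takes no time and is no camera call.
- finish_job(): hands the job in, once; it reports no verdict.
Trained networks look in the newest picture that a camera, given by its name, has taken for a name from the list of things; names that differ only in an ending like _2 or _b are one class to them, and where a whole thing is asked for, a point or a joint stands for the part that bears it (a point fixed in the world has none). Each returns a list of dicts, best first, with "conf" (0 to 1); they miss things now and then, are a little off and sometimes report something else, mostly with a low value. They report only what shows in the picture. A call takes as long as a camera call. They do not tell look-alikes from the thing itself.
- search_frame(camera, thing): "at" ([x, y, z] in m, in the coordinates of the camera as it stood for that picture, good to about 4 mm: the middle of the surface that is visible of it).
- cut_out(camera, thing): "mask" (420x560 bool, what is visible of it).
- mark_of(camera, thing): "at" ([x, y, z] in m, in the coordinates of the camera as it stood for that picture, good to about 4 mm: a listed point, or the origin of a listed thing).
The state is a dict: "t": time; "q": joint angles; "dq": joint speeds; "effort": joint torques, N m; "tool_pos": TCP position; "tool_rot": TCP orientation; "contact_force": force on the tool from outside, world axes, zero at the start; "wrist_torque": the same for the moment, N m; "opening": finger opening in m.
Only numpy, scipy, OpenCV 4.12 (cv2) and the standard library are available. Lean on these libraries where they do the work, as an engineer would, in place of code of your own. Each camera call takes 0.05 s, during which the arm holds its last target. There are 200 camera calls.

TASK

Swing the spindle stand's guard hood fully up against its stop, clear every tool left lying under it into the steel tray, and turn the castle nut clockwise until it comes up tight against the washer's tab, then a little further, washer and all, to the first slot that lines up with the cotter hole through the stud. With the nut lined up and all tools in the tray, lower the hood fully onto its rests; move it gently at both ends, and leave the guide bush and die ring on the bench undisturbed.

Things in the scene. Friction and masses are not known exactly. Their poses are not given: they have to be found in the camera images.
- nut_grip (a point): grip point of the castle nut on the stand's stud: on its axis, 58 mm above the bench. Hexagon 50 mm across flats, 33 to 69 mm above the bench; crown to 81 mm, stud end at 84 mm. Six 9 mm slots, one over the middle of each flat, so a grip on two flats closes along a slot. x axis (and each 60 degrees from it) along a slot, z up; turns with the nut. A small lug at the nut's foot
- cotter_hole (a point): centre of the cotter hole through the stud, 75 mm above the bench; its x axis runs along the hole (either way round). The dark line scribed across the stud's end shows the same direction
- castle_nut (a joint): angle of the nut against the washer under it, rad, 0 to 1.3; grows clockwise seen from above. It runs freely (about 0.08 N m) until its lug meets the washer's tab at 1.3: then it is tight, and turning on drags the washer round. Starts at 0 to 0.4, stays where it is left
- tab_washer (a joint): angle of the washer against the stand, rad, 0 to 1.1; grows clockwise seen from above. Stiff: turns only with the tight nut, at about 0.45 N m, and stays where it is left. Starts at 0 to 0.5. With the nut tight (1.3) the first slot lines up with the cotter hole at 0.75
- washer_tab (a point): the tab on the rim of the flat washer (68 mm across, top 33 mm above the bench) under the nut, 38 mm from the axis
- guard (a joint): opening of the hinged guard hood, rad; 0 is down on its rests, 1.75 is up and leaning back against its stop. Stiff friction hinge (0.7 N m; the hood weighs 0.35 kg), so it stays where it is left; about 1 to 5 N at the handle moves it
- guard_handle (a point): middle of the hood's handle: a round bar 12 mm thick, 140 mm long along its x, 50 mm clear of the hood's edge, 90 mm above the bench when down. Turns with the hood. From the hinge line it lies 290 mm towards the stand's -y and 40 mm up when down, and swings up and over towards +y, to 328 mm above the bench when fully open
- guard_hinge (a point): middle of the hood's hinge line, 50 mm above the bench, on the stand's left (+y) side, 150 mm from the stud's axis; the hinge line runs along its x axis. Its frame is the stand's: x lengthways, z up
- tool_tray: open steel tray on the bench, to the right of the stand, 220 mm (its x) by 210 mm (its y) by 20 mm high, walls and floor 4 to 5 mm thick; origin at the centre of its underside; fixed to the bench
- chisel_mid (a point): centre of a dark cold chisel, 150 mm long (along its y), 15 mm wide, 12 mm high; may be absent
- punch_mid (a point): centre of a bright centre punch, 105 mm long (along its y), 10 mm thick; may be absent
- strip_mid (a point): centre of a bright steel parallel strip, 120 mm long (along its y), 11 mm wide, 19 mm high; may be absent
- stone_mid (a point): centre of a dark oilstone, 125 mm long (along its y), 40 mm wide, 22 mm high; may be absent. All four lie on the stand's base plate, whose top is 12 mm above the bench, roughly lengthways at its corners; the plate (410 by 285 mm) has 10 mm high rims at its ends and 118 mm either side of the stud
- bush: bystander: steel guide bush standing on the bench, 38 mm across, 78 mm high; origin at its foot
- ring: bystander: steel die ring lying on the bench, 95 mm across, 27 mm high; origin at its foot
There are look-alikes about, which are no part of the job. Leave any green look-alike of the part that bears stone_mid alone.

How it is judged:
By the outcome, as a careful person would: the job done as asked, in the order asked, and still so for the second after the job is handed in, with the robot touching nothing.
Of chisel, punch, strip, stone only 2 to 4 are there at a start; the rules pass over those that are not, and their reading is None.
At some moment in a run one of chisel, punch, strip, stone may be knocked a few centimetres aside while the robot is not near it.
Once in a run the grip may slacken for a moment while it holds something.
It also fails if it takes over 210 s, if anything falls off the work surface, if the arm or the gripper's body presses on something with over 40 N, if the wrist force passes 120 N, or if a joint passes its speed limit or range.

## Working session

There is one attempt and no reset: what is moved stays moved. The work goes in short steps, Python scripts to look and compute and a tool call to move; the robot and the scene stay as the last step left them, time stands still between calls to the robot, and variables do not carry over. Pictures are saved under pics/ and viewed, about 12 in all and at most 16, crops included, and the job is handed in when it is done.

Besides the shell and the picture viewer there is one more tool, called by a JSON object that holds its "fn" and its "kwargs". arm_command: Moves the arm, as the interface text tells. Its arguments: {"type":"object","properties":{"plan":{"type":"array","items":{"type":"array","items":{"type":"array","items":{"type":"number"}}}},"squeeze":{"type":"number"}},"required":["plan"]}

```bash
mkdir -p pics
cat > h.py <<'E'
import numpy as np, cv2
from station import ctrl, get_image, calibration, search_frame, cut_out, mark_of
from scipy.spatial.transform import Rotation as R
np.set_printoptions(precision=4,suppress=True)
def T():
    o=ctrl.get_obs(); M=np.eye(4); M[:3,:3]=R.from_rotvec(o['tool_rot']).as_matrix(); M[:3,3]=o['tool_pos']; return M
def cam(n):
    c=calibration(n); M=T()@np.array(c['hand_eye']) if n=='wrist' else np.array(c['cam_to_world']); return c,M
def snap(n,f=None):
    c,M=cam(n); im=get_image(n)
    if f: cv2.imwrite('pics/'+f,im[:,:,::-1])
    return im,c,M
def marks(n,M,things,fn=mark_of,k=3):
    for t in things:
        for d in fn(n,t)[:k]:
            p=M[:3,:3]@np.array(d['at'])+M[:3,3]; print(n,t,round(d['conf'],2),p)
def proj(c,M,p):
    q=M[:3,:3].T@(np.asarray(p,float)-M[:3,3]); return np.array([c['fx']*q[0]/q[2]+c['cx'],c['fy']*q[1]/q[2]+c['cy']])
def ray(c,M,u,v,z):
    d=M[:3,:3]@np.array([(u-c['cx'])/c['fx'],(v-c['cy'])/c['fy'],1]); return M[:3,3]+d*(z-M[2,3])/d[2]
E
python3 - <<'E'
from h import *
for n in ['scene','side']:
    im,c,M=snap(n,n+'0.png')
    print(n,c['fx'],M)
    marks(n,M,['nut_grip','guard_handle','guard_hinge','tool_tray','bush','ring','chisel_mid','punch_mid','strip_mid','stone_mid'],k=2)
o=ctrl.get_obs();print(o);print(T())
E
```

```text
scene 511.0160263616749 [[ 0.8695 -0.2126  0.4458 -0.3293]
 [-0.4934 -0.4165  0.7636 -1.3513]
 [ 0.0233 -0.8839 -0.467   0.9909]
 [ 0.      0.      0.      1.    ]]
scene guard_handle 0.58 [ 0.5368 -0.0828  0.0955]
scene guard_hinge 0.97 [0.5674 0.2056 0.0549]
scene guard_hinge 0.18 [ 0.6883 -0.2241 -0.0044]
scene tool_tray 0.86 [ 0.4934 -0.325   0.0034]
scene bush 0.57 [ 0.45   -0.0069  0.0226]
scene bush 0.56 [ 0.6867 -0.2215 -0.0028]
scene ring 0.83 [ 0.706  -0.3387 -0.0002]
scene strip_mid 0.73 [ 0.4507 -0.0055  0.0207]
scene stone_mid 0.59 [0.3365 0.6049 0.0147]
scene stone_mid 0.56 [0.4611 0.1375 0.0225]
side 521.8190050585184 [[-0.7077  0.6063 -0.3627  1.132 ]
 [ 0.7065  0.6046 -0.368   0.7334]
 [-0.0038 -0.5166 -0.8562  1.5031]
 [ 0.      0.      0.      1.    ]]
side nut_grip 0.68 [0.5556 0.0587 0.0587]
side guard_handle 0.97 [ 0.537  -0.0879  0.0949]
side guard_hinge 0.79 [0.5644 0.2037 0.054 ]
side tool_tray 0.84 [ 0.4936 -0.3207  0.0019]
side tool_tray 0.51 [ 0.4527 -0.0129  0.0248]
side bush 0.48 [ 0.6876 -0.2232 -0.0006]
side ring 0.84 [ 0.7042 -0.3419 -0.0023]
side chisel_mid 0.15 [ 0.4528 -0.0138  0.025 ]
side strip_mid 0.71 [ 0.4925 -0.3232  0.0032]
side strip_mid 0.57 [ 0.4526 -0.0105  0.0246]
side stone_mid 0.89 [0.3346 0.6028 0.0132]
side stone_mid 0.74 [0.4624 0.142  0.0235]
{'t': 1.1, 'q': array([-1.329 ,  0.0527,  1.6129,  0.    ,  1.476 , -0.119 ]), 'dq': array([-0.002 , -0.001 ,  0.0014, -0.0005, -0.0004,  0.0007]), 'effort': array([  0.0013, -39.3689, -37.0467,   0.0001,   0.0004,  -0.    ]), 'tool_pos': array([ 0.2206, -0.5848,  0.2313]), 'tool_rot': array([ 2.0248,  0.3692, -2.0248]), 'contact_force': array([-0.6448, -0.0302,  0.9476]), 'wrist_torque': array([-0.0452,  0.0144, -0.0083]), 'opening': 0.08546800590490926}
[[ 0.      0.353  -0.9356  0.2206]
 [-0.0001 -0.9356 -0.353  -0.5848]
 [-1.      0.0001 -0.      0.2313]
 [ 0.      0.      0.      1.    ]]
```

View pics/scene0.png

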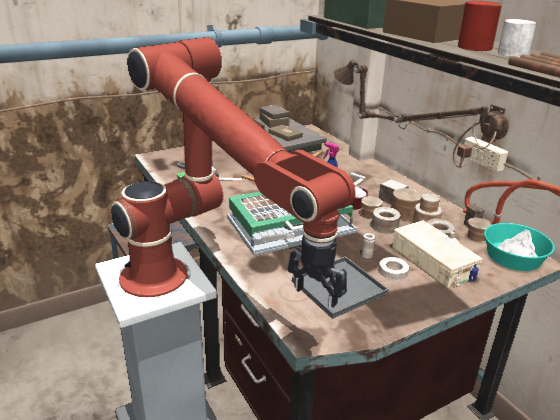

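View pics/side0.png

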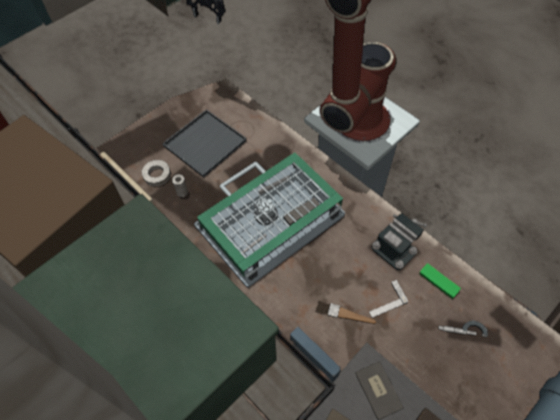

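The scene view shows the arm at about (320,250), the tray at (345,290), the ring at (393,267), the bush at (368,245) and the stand under the green hood at (290,210). The side view shows the handle at (242,180) and the green look-alike stone at (440,280). The hinge and handle measurements agree with each other, giving a stand yaw of about -5.7°. I'll move above the handle.

{"fn": "arm_command", "kwargs": {"plan": [[[0,0,0,6.6,0,0,0.085],[0,0,0,6.6,0,0,0.085],[0,0,0,6.6,0,0,0.085],[0,0,0,6.6,0,0,0.085],[0,-0.033,-0.0166,0,0,0,0.05],[0,-0.033,-0.0166,0,0,0,0.05],[0,-0.033,-0.0166,0,0,0,0.05],[0,-0.033,-0.0166,0,0,0,0.05],[0,-0.033,-0.0166,0,0,0,0.05],[0,-0.033,-0.0166,0,0,0,0.05],[0,-0.033,-0.0166,0,0,0,0.05],[0,-0.033,-0.0166,0,0,0,0.05],[0,-0.033,-0.0166,0,0,0,0.05],[0,-0.033,-0.0166,0,0,0,0.05],[0,-0.033,-0.0166,0,0,0,0.05],[0,-0.033,-0.0166,0,0,0,0.05],[0,-0.033,-0.0166,0,0,0,0.05],[0,-0.033,-0.0166,0,0,0,0.05],[0,-0.033,-0.0166,0,0,0,0.05],[0,0,0,0,0,0,0.05]]], "squeeze": 40}}

```text
t: 2.77
tool_pos: [0.542, -0.1059, 0.2324]
tool_rot: [-2.163, 0.147, 2.147]
contact_force: [-0.1, 0.5, -0.2]
opening: 0.0498
```

```bash
cat >> h.py <<'E'
def plan(p,yaw=None):
    "shift/turn in tool axes to world p; yaw = desired world angle (deg) of tool y (mod 180)"
    M=T(); print('tcp',M[:3,3]); print('tool shift',M[:3,:3].T@(np.asarray(p)-M[:3,3]))
    if yaw is not None:
        a=np.degrees(np.arctan2(M[1,1],M[0,1])); d=(yaw-a+90)%180-90; print('turn x',-d,'q6',ctrl.get_obs()['q'][5])
    Rv=R.from_matrix(np.array([[0,M[0,1],M[0,2]],[0,M[1,1],M[1,2]],[-1,0,0]]))  # tilt error
    print('tilt',M[:2,0])
E
python3 - <<'E'
from h import *
im,c,M=snap('wrist','w1.png')
marks('wrist',M,['guard_handle','nut_grip'])
snap('side');c,M=cam('side');marks('side',M,['guard_handle','guard_hinge'],k=1)
plan([.537,-.0855,.073],-95.7)
E
```

```text
wrist guard_handle 0.8 [ 0.5394 -0.0793  0.0868]
wrist nut_grip 0.88 [0.5575 0.0557 0.0579]
side guard_handle 0.96 [ 0.5409 -0.0843  0.0948]
side guard_hinge 0.97 [0.5677 0.2028 0.0521]
tcp [ 0.539  -0.112   0.2322]
tool shift [ 0.159  -0.0269  0.0067]
turn x -2.333196187705468 q6 1.3737969047960552
tilt [ 0.0052 -0.0068]
```

{"fn": "arm_command", "kwargs": {"plan": [[[0,-0.0145,0,-2.3,0,0,0.05],[0,-0.0135,0,0,0,0,0.05],[0.03,0,0,0,0,0,0.05],[0.03,0,0,0,0,0,0.05],[0.03,0,0,0,0,0,0.05],[0.02,0,0,0,0,0,0.05],[0,0,0,0,0,0,0.05]]]}}

```text
t: 3.65
tool_pos: [0.5447, -0.0836, 0.1229]
tool_rot: [-2.189, 0.119, 2.155]
contact_force: [-0.1, 1.0, -0.0]
opening: 0.05
```

Run:
```python
from h import *
im,c,M=snap('wrist','w2.png')
marks('wrist',M,['guard_handle','guard_hinge','nut_grip'])
plan([.539,-.083,.072],-95.7)
```

```text
wrist nut_grip 0.89 [0.5571 0.0561 0.0556]
tcp [ 0.5488 -0.0851  0.1297]
tool shift [ 0.0574 -0.0016  0.0115]
turn x -0.16817460114484106 q6 1.3880811644728634
tilt [ 0.0257 -0.0112]
```

View pics/w2.png

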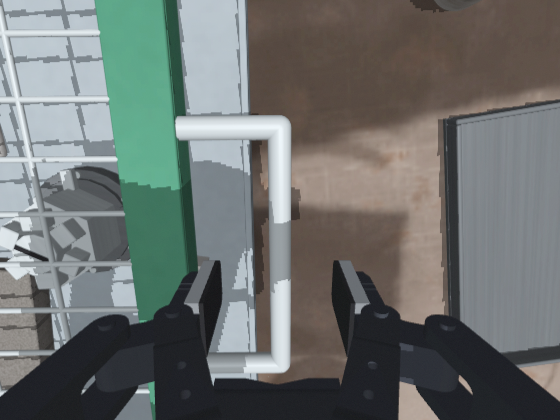

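The wrist view shows the white handle bar at column 280, centred between the fingers and with the hood's edge at its left. I'll go down, close on it, and then swing the hood.

{"fn": "arm_command", "kwargs": {"plan": [[[0.015,0,0.004,0,-1.5,-0.5,0.05],[0.015,0,0.004,0,0,0,0.05],[0.015,0,0.003,0,0,0,0.05],[0.01,0,0,0,0,0,0.05],[0,0,0,0,0,0,0.05],[0,0,0,0,0,0,0.0],[0,0,0,0,0,0,0.0],[0,0,0,0,0,0,0.0],[0,0,0,0,0,0,0.0],[0,0,0,0,0,0,0.0]]]}}

```text
t: 4.68
tool_pos: [0.5455, -0.0857, 0.0821]
tool_rot: [-2.184, 0.112, 2.154]
contact_force: [0.2, -0.8, -3.9]
opening: 0.0102
```

```bash
cat >> h.py <<'E'
def plan(p,yaw=None,tiltx=0):
    "tool-axes shift and turn (deg) to world p, tool down, tool y at world angle yaw (mod 180)"
    M=T(); o=ctrl.get_obs(); a=np.degrees(np.arctan2(M[1,1],M[0,1]))
    y=a if yaw is None else a+((yaw-a+90)%180-90)
    y=np.radians(y); Y=np.array([np.cos(y),np.sin(y),0]); X=np.array([0,0,-1.]); G=np.c_[X,Y,np.cross(X,Y)]
    print('t',round(o['t'],2),'tcp',M[:3,3],'yaw',round(a,1),'open',round(o['opening'],4),'F',o['contact_force'],'q6',round(o['q'][5],2))
    print('turn',R.from_matrix(M[:3,:3].T@G).as_rotvec(degrees=True),'shift now-axes',M[:3,:3].T@(np.asarray(p)-M[:3,3]),'after-turn',G.T@(np.asarray(p)-M[:3,3]))
E
python3 - <<'E'
from h import *
plan([.539,-.083,.072],-95.7)
# arc rows
r=np.hypot(.29,.04);a0=np.arctan2(.04,-.29)
for th in np.linspace(0,1.75,36): print(round(th,2),round(r*np.cos(a0-th)+.29,4),round(r*np.sin(a0-th)-.04,4))
E
```

```text
t 4.68 tcp [ 0.5455 -0.0857  0.0821] yaw -95.9 open 0.0102 F [ 0.2259 -0.8136 -3.8839] q6 1.38
turn [-0.1821 -0.7985  0.0125] shift now-axes [ 0.0101 -0.002   0.0069] after-turn [ 0.0101 -0.002   0.0068]
0.0 0.0 0.0
0.05 0.0024 0.0144
0.1 0.0054 0.0288
0.15 0.0092 0.0429
0.2 0.0137 0.0568
0.25 0.0189 0.0705
0.3 0.0248 0.0839
0.35 0.0313 0.097
0.4 0.0385 0.1098
0.45 0.0463 0.1222
0.5 0.0547 0.1341
0.55 0.0637 0.1457
0.6 0.0732 0.1568
0.65 0.0833 0.1673
0.7 0.094 0.1774
0.75 0.1051 0.1869
0.8 0.1166 0.1959
0.85 0.1287 0.2043
0.9 0.1411 0.212
0.95 0.1538 0.2192
1.0 0.167 0.2256
1.05 0.1804 0.2315
1.1 0.1941 0.2366
1.15 0.208 0.241
1.2 0.2222 0.2448
1.25 0.2365 0.2478
1.3 0.251 0.2501
1.35 0.2655 0.2517
1.4 0.2801 0.2526
1.45 0.2948 0.2527
1.5 0.3094 0.2521
1.55 0.324 0.2508
1.6 0.3385 0.2487
1.65 0.3528 0.2459
1.7 0.367 0.2424
1.75 0.3811 0.2382
```

{"fn": "arm_command", "kwargs": {"plan": [[[0,0,0,0,0,0,0.03],[0,0,0,0,0,0,0.03],[0,0,0,0,0,0,0.03],[0.007,-0.001,0.003,0,-0.8,0,0.03],[0.006,0,0,0,0,0,0.03],[0,0,0,0,0,0,0.0],[0,0,0,0,0,0,0.0],[0,0,0,0,0,0,0.0],[0,0,0,0,0,0,0.0]]]}}

```text
t: 5.43
tool_pos: [0.5445, -0.0856, 0.0706]
tool_rot: [-2.173, 0.114, 2.167]
contact_force: [-0.7, -0.5, 0.0]
opening: 0.0106
```

{"fn": "arm_command", "kwargs": {"plan": [[[-0.005,-0.001,0,0,0,0,0.0],[-0.007,-0.001,0,0,0,0,0.0],[-0.01,-0.0015,0,0,0,0,0.0],[-0.014,-0.003,0,0,0,0,0.0],[-0.014,-0.004,0,0,0,0,0.0],[-0.014,-0.0045,0,0,0,0,0.0],[-0.014,-0.005,0,0,0,0,0.0],[-0.0135,-0.006,0,0,0,0,0.0]]], "squeeze": 40}}

```text
t: 6.1
tool_pos: [0.5471, -0.0579, 0.1626]
tool_rot: [-2.177, 0.114, 2.162]
contact_force: [4.9, -1.5, -4.6]
opening: 0.0107
```

```bash
cat > arc.py <<'E'
from h import *
# stand frame; print current position in arc terms and next rows
H=np.array([.566,.204]);yv=np.array([.099,.995])
o=ctrl.get_obs();M=T();g=M[:3,3]-.019*np.array([0,0,-1]) 
y=(g[:2]-H)@yv;z=g[2]-.05
print('t',o['t'],'r',np.hypot(y,z),'theta',np.arctan2(.04,-.29)-np.arctan2(z,y),'F',o['contact_force'],'open',o['opening'],'q',o['q'])
plan(M[:3,3],-95.7)
E
python3 arc.py
```

```text
t 6.1 r 0.2936265350514357 theta 0.32760937172455096 F [ 4.8962 -1.4961 -4.5675] open 0.010651177031880643 q [-0.2402 -0.0782  1.8595 -0.0012  1.3531  1.4334]
t 6.1 tcp [ 0.5471 -0.0579  0.1626] yaw -95.9 open 0.0107 F [ 4.8962 -1.4961 -4.5675] q6 1.43
turn [-0.1767 -0.3996 -0.1212] shift now-axes [0. 0. 0.] after-turn [0. 0. 0.]
```

{"fn": "arm_command", "kwargs": {"plan": [[[-0.013,-0.0068,0,0,0,0,0],[-0.0126,-0.0074,0,0,0,0,0],[-0.0122,-0.008,0,0,0,0,0],[-0.0119,-0.0086,0,0,0,0,0],[-0.0114,-0.0092,0,0,0,0,0],[-0.011,-0.0097,0,0,0,0,0],[-0.0105,-0.0102,0,0,0,0,0],[-0.01,-0.0107,0,0,0,0,0],[-0.0095,-0.0112,0,0,0,0,0],[-0.0089,-0.0116,0,0,0,0,0],[-0.0083,-0.012,0,0,0,0,0],[-0.0077,-0.0124,0,0,0,0,0]]]}}

```text
t: 7.1
tool_pos: [0.5593, 0.0701, 0.2966]
tool_rot: [-2.186, 0.113, 2.154]
contact_force: [9.4, -0.1, -10.8]
opening: 0.0104
```

```bash
python3 arc.py
```

```text
t 7.1 r 0.2974102983545601 theta 0.9667980091240116 F [  9.3933  -0.0772 -10.7598] open 0.01043343696563423 q [-0.006  -0.1335  1.686  -0.0027  1.5747  1.6665]
t 7.1 tcp [0.5593 0.0701 0.2966] yaw -95.8 open 0.0104 F [  9.3933  -0.0772 -10.7598] q6 1.67
turn [-0.1267 -0.8342 -0.0749] shift now-axes [0. 0. 0.] after-turn [0. 0. 0.]
```

{"fn": "arm_command", "kwargs": {"plan": [[[-0.0055,-0.0136,-0.0005,0,-0.4,0,0],[-0.005,-0.0138,-0.0005,0,-0.4,0,0],[-0.0042,-0.014,-0.0005,0,0,0,0],[-0.0036,-0.0142,0,0,0,0,0],[-0.003,-0.0143,0,0,0,0,0],[-0.0026,-0.0144,0,0,0,0,0],[-0.0022,-0.0145,0,0,0,0,0],[-0.0016,-0.0145,0,0,0,0,0],[-0.0009,-0.0146,0,0,0,0,0],[-0.0001,-0.0147,0,0,0,0,0]]]}}

```text
t: 7.93
tool_pos: [0.5724, 0.2109, 0.3313]
tool_rot: [-2.177, 0.155, 2.184]
contact_force: [3.5, -4.2, -5.1]
opening: 0.0105
```

```bash
python3 arc.py
```

```text
t 7.9333 r 0.3003687941000308 theta 1.4585980417619064 F [ 3.5088 -4.1617 -5.1437] open 0.010467525823653585 q [ 0.245  -0.0116  1.514  -0.0304  1.652   1.9225]
t 7.93 tcp [0.5724 0.2109 0.3313] yaw -96.2 open 0.0105 F [ 3.5088 -4.1617 -5.1437] q6 1.92
turn [-0.5444  0.0953 -1.8825] shift now-axes [0. 0. 0.] after-turn [0. 0. 0.]
```

{"fn": "arm_command", "kwargs": {"plan": [[[0.002,-0.0105,0,0,0,-0.9,0],[0.0015,-0.0105,0,0,0,-0.9,0],[0.0018,-0.0105,0,0,0,0,0],[0.002,-0.01,0,0,0,0,0],[0.002,-0.01,0,0,0,0,0],[0.0018,-0.008,0,0,0,0,0],[0.0015,-0.006,0,0,0,0,0],[0.0012,-0.004,0,0,0,0,0]]]}}

```text
t: 8.6
tool_pos: [0.5794, 0.2848, 0.3205]
tool_rot: [-2.166, 0.124, 2.168]
contact_force: [2.5, -3.4, 0.8]
opening: 0.0104
```

```bash
python3 arc.py
```

```text
t 8.6 r 0.30086397749918237 theta 1.7089047414502538 F [ 2.5012 -3.3695  0.7673] open 0.01038975892110197 q [ 0.3434  0.0659  1.4521 -0.004   1.626   2.0236]
t 8.6 tcp [0.5794 0.2848 0.3205] yaw -96.3 open 0.0104 F [ 2.5012 -3.3695  0.7673] q6 2.02
turn [-0.5779  0.0288 -0.2665] shift now-axes [0. 0. 0.] after-turn [0. 0. 0.]
```

{"fn": "arm_command", "kwargs": {"plan": [[[0.001,-0.003,0,0,0,0,0],[0.001,-0.003,0,0,0,0,0],[0.001,-0.003,0,0,0,0,0],[0.001,-0.003,0,0,0,0,0],[0.0005,-0.003,0,0,0,0,0]]]}}

```text
t: 9.02
tool_pos: [0.5803, 0.2937, 0.318]
tool_rot: [-2.169, 0.15, 2.178]
contact_force: [-1.3, -13.4, 2.2]
opening: 0.0102
```

```bash
python3 arc.py
```

```text
t 9.0167 r 0.3009574120124096 theta 1.7398785975754674 F [ -1.2915 -13.3665   2.1773] open 0.01021844889615524 q [ 0.3628  0.0859  1.4355 -0.0198  1.6335  2.0465]
t 9.02 tcp [0.5803 0.2937 0.318 ] yaw -96.5 open 0.0102 F [ -1.2915 -13.3665   2.1773] q6 2.05
turn [-0.8314  0.1675 -1.3571] shift now-axes [0. 0. 0.] after-turn [0. 0. 0.]
```

{"fn": "arm_command", "kwargs": {"plan": [[[0,-0.001,0,0,0,0,0],[0,0,0,0,0,0,0.03],[0,0,0,0,0,0,0.04],[0,0,0,0,0,0,0.04],[-0.02,0,0,0,0,0,0.04],[-0.03,0,0,0,0,0,0.04],[-0.03,0,0,0,0,0,0.04],[0,0.03,0.01,0,0,0,0.04],[0,0.035,0.013,0,0,0,0.04],[0,0.035,0.013,0,0,0,0.04],[0,0.035,0.013,0,0,0,0.04],[0,0.035,0.013,0,0,0,0.04],[0,0.035,0.013,0,0,0,0.04],[0,0.035,0.013,0,0,0,0.04],[0,0.025,0.013,0,0,0,0.04],[0,0.01,0,0,0,0,0.04],[0,0,0,0,0,0,0.04]]]}}

```text
t: 10.43
tool_pos: [0.4414, 0.0349, 0.4032]
tool_rot: [-2.159, 0.119, 2.184]
contact_force: [-0.5, 0.8, -0.0]
opening: 0.0399
```

```bash
cat > look.py <<'E'
import sys
from h import *
f=sys.argv[1]; tools=['chisel_mid','punch_mid','strip_mid','stone_mid']
im,c,M=snap('wrist','w'+f); print(M[:3,3])
marks('wrist',M,['nut_grip','washer_tab']+tools,k=2)
im,c,M=snap('side','s'+f)
marks('side',M,['nut_grip','guard_handle']+tools,k=2)
plan(T()[:3,3],-95.7)
E
python3 look.py 3.png
```

```text
[0.5195 0.029  0.5448]
wrist nut_grip 0.81 [0.5585 0.0563 0.0567]
wrist washer_tab 0.73 [0.5586 0.0169 0.0346]
wrist washer_tab 0.35 [0.5555 0.0559 0.0574]
wrist strip_mid 0.7 [0.5571 0.0155 0.0329]
wrist strip_mid 0.62 [ 0.4543 -0.0042  0.0247]
wrist stone_mid 0.79 [0.4646 0.14   0.0194]
side nut_grip 0.77 [0.5549 0.0578 0.0604]
side guard_handle 0.6 [0.5745 0.2901 0.3302]
side guard_handle 0.56 [0.5518 0.0516 0.0736]
side punch_mid 0.51 [0.6581 0.1033 0.0154]
side strip_mid 0.58 [0.5514 0.0529 0.0735]
side stone_mid 0.95 [0.3353 0.6038 0.0116]
side stone_mid 0.58 [0.4622 0.1387 0.0242]
t 11.13 tcp [0.442  0.0362 0.4028] yaw -95.7 open 0.0405 F [-0.3228  0.0558 -0.5869] q6 1.59
turn [-0.0343  0.7386 -0.4164] shift now-axes [0. 0. 0.] after-turn [0. 0. 0.]
```

View pics/w3.png

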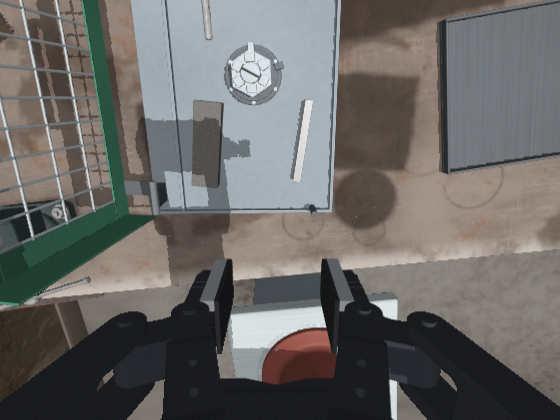

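View pics/s3.png

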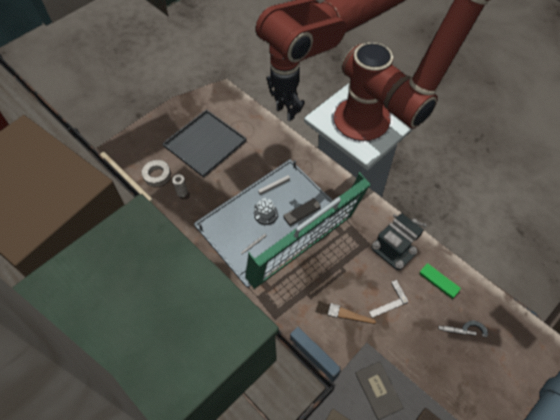

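The wrist view shows the stone at (207,143), the strip at (302,140), the end of the punch at (207,18), the nut at (250,75) with its lug at (250,50), and the tab at (280,66). The side view shows the hood up, three tools and no chisel. I'll measure tool poses from masks.

```bash
cat > pose.py <<'E'
from h import *
def rect(n,thing,ztop,near=None,verbose=True):
    im,c,M=snap(n)
    best=None
    for d in cut_out(n,thing):
        m=d['mask']; v,u=np.nonzero(m)
        if len(u)<30: continue
        P=np.array([ray(c,M,a,b,ztop)[:2] for a,b in zip(u,v)])
        (cx,cy),(w,h),a=cv2.minAreaRect((P*1000).astype(np.float32))
        if w<h: w,h,a=h,w,a+90
        a=(a+90)%180-90
        print(n,thing,round(d['conf'],2),'ctr',np.round([cx,cy],1),'LxW',np.round([w,h],1),'angle',round(a,1),'n',len(u),'touch',v.min(),u.min())
E
python3 - <<'E'
from pose import *
rect('wrist','stone_mid',.034);rect('wrist','strip_mid',.031);rect('wrist','tool_tray',.02)
rect('side','stone_mid',.034);rect('side','strip_mid',.031);rect('side','punch_mid',.02);rect('side','tool_tray',.02);rect('side','chisel_mid',.024)
E
```

```text
wrist stone_mid 0.77 ctr [465.  133.8] LxW [124.3  42.3] angle -11.5 n 2397 touch 100 192
wrist stone_mid 0.64 ctr [625.8 106.7] LxW [47.3 10.2] angle -3.3 n 306 touch 0 203
wrist strip_mid 0.96 ctr [455.1  -5.3] LxW [120.4  13.4] angle -13.8 n 711 touch 99 293
wrist tool_tray 0.93 ctr [ 493.8 -300.6] LxW [221.1 177.7] angle 3.6 n 18621 touch 0 440
side stone_mid 0.84 ctr [468.6 139.6] LxW [130.6  51.7] angle -11.8 n 513 touch 198 283
side stone_mid 0.57 ctr [351.  607.1] LxW [121.6  48.7] angle -88.2 n 581 touch 264 419
side strip_mid 0.73 ctr [458.4  -0. ] LxW [122.6  23.1] angle -13.7 n 191 touch 176 259
side strip_mid 0.37 ctr [492.7 203.6] LxW [544.9 105.7] angle -4.9 n 2929 touch 174 245
side tool_tray 0.85 ctr [ 499.  -318.4] LxW [231.5 229.3] angle 2.1 n 3102 touch 110 163
side tool_tray 0.16 ctr [539.3  39.4] LxW [73.7 53.4] angle 46.6 n 217 touch 199 257
```

```bash
python3 -c "
from h import *
plan([.464,.137,.10],-101.5)"
```

```text
t 11.93 tcp [0.442  0.0361 0.4028] yaw -95.7 open 0.0402 F [-0.0787 -0.3646  0.6843] q6 1.59
turn [ 5.7474  0.7093 -0.4544] shift now-axes [ 0.3019 -0.1048 -0.0157] after-turn [ 0.3028 -0.1033 -0.0015]
```

{"fn": "arm_command", "kwargs": {"plan": [[[0,0,0,5.8,0.7,-0.4,0.05],[0.02,-0.02,0,0,0,0,0.05],[0.035,-0.02,0,0,0,0,0.05],[0.035,-0.02,0,0,0,0,0.05],[0.035,-0.02,0,0,0,0,0.05],[0.035,-0.02,-0.001,0,0,0,0.05],[0.035,-0.004,0,0,0,0,0.05],[0.035,0,0,0,0,0,0.05],[0.03,0,0,0,0,0,0.05],[0.02,0,0,0,0,0,0.05],[0.01,0,0,0,0,0,0.05],[0,0,0,0,0,0,0.05],[0,0,0,0,0,0,0.05]]]}}

```text
t: 13.02
tool_pos: [0.4689, 0.1415, 0.1053]
tool_rot: [-2.125, 0.222, 2.1]
contact_force: [-0.3, 0.6, -0.2]
opening: 0.0501
```

Run:
```python
from pose import *
rect('wrist','stone_mid',.034)
im,c,M=snap('wrist','w4.png');print(M[:3,3]);marks('wrist',M,['stone_mid','punch_mid'])
plan([.464,.137,.016],-101.5)
```

```text
wrist stone_mid 0.68 ctr [466.1 135.2] LxW [126.   40.3] angle -11.5 n 10876 touch 130 256
[0.543  0.1273 0.2501]
wrist stone_mid 0.76 [0.4615 0.1376 0.0191]
t 13.27 tcp [0.4703 0.1417 0.1072] yaw -101.9 open 0.05 F [-0.7051  0.1451  0.2208] q6 1.92
turn [-0.4208 -0.8938  0.0789] shift now-axes [0.0911 0.006  0.0067] after-turn [0.0912 0.0059 0.0053]
```

View pics/w4.png

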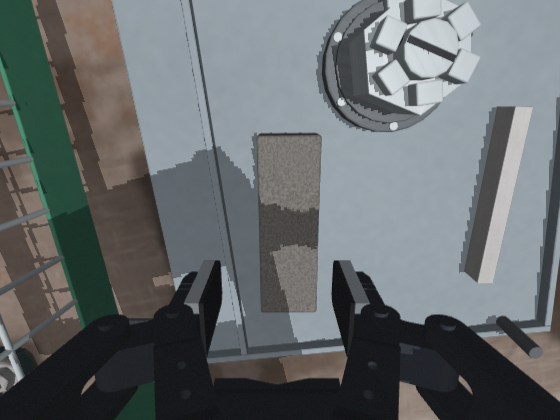

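{"fn": "arm_command", "kwargs": {"plan": [[[0.015,0.007,0.004,-0.4,-0.9,0,0.048],[0.025,0,0.001,0,0,0,0.048],[0.02,0,0,0,0,0,0.048],[0.015,0,0,0,0,0,0.048],[0.01,0,0,0,0,0,0.048],[0,0,0,0,0,0,0.048]]]}}

```text
t: 13.77
tool_pos: [0.4682, 0.1344, 0.0227]
tool_rot: [-2.125, 0.207, 2.105]
contact_force: [-0.7, 0.6, 0.3]
opening: 0.0483
```

```bash
python3 -c "
from h import *
plan([.465,.1355,.016],-101.5)"
```

```text
t 13.77 tcp [0.4682 0.1344 0.0227] yaw -101.4 open 0.0483 F [-0.7292  0.5645  0.2724] q6 1.89
turn [ 0.0731 -0.5189  0.2916] shift now-axes [ 0.0066 -0.0004  0.0034] after-turn [ 0.0067 -0.0004  0.0033]
```

{"fn": "arm_command", "kwargs": {"plan": [[[0.004,0,0.002,0,0,0,0.048],[0.003,0,0,0,0,0,0.048],[0,0,0,0,0,0,0.0],[0,0,0,0,0,0,0.0],[0,0,0,0,0,0,0.0],[0,0,0,0,0,0,0.0],[0,0,0,0,0,0,0.0],[-0.01,0,0,0,0,0,0.0],[-0.025,0,0,0,0,0,0.0],[-0.025,0,0,0,0,0,0.0],[-0.025,0,0,0,0,0,0.0],[-0.02,0,0,0,0,0,0.0],[0,0,0,0,0,0,0.0]]], "squeeze": 70}}

```text
t: 14.85
tool_pos: [0.4637, 0.1341, 0.1273]
tool_rot: [-2.123, 0.207, 2.107]
contact_force: [1.0, -0.1, -1.5]
opening: 0.0386
```

```bash
python3 -c "
from h import *
plan([.4935,-.375,.10],-87)"
```

```text
t 14.85 tcp [0.4637 0.1341 0.1273] yaw -101.4 open 0.0386 F [ 0.9587 -0.1312 -1.4957] q6 1.9
turn [-14.3818  -0.4354   0.1981] shift now-axes [ 0.026   0.4933 -0.1295] after-turn [ 0.0273  0.51   -0.0031]
```

{"fn": "arm_command", "kwargs": {"plan": [[[0,0.01,0,-4.8,-0.2,0.2,0.0],[0,0.01,0,-4.8,0,0,0.0],[0,0.01,0,-4.8,0,0,0.0],[0,0.033,0,0,0,0,0.0],[0,0.033,0,0,0,0,0.0],[0,0.033,0,0,0,0,0.0],[0,0.033,0,0,0,0,0.0],[0,0.033,0,0,0,0,0.0],[0,0.033,0,0,0,0,0.0],[0,0.033,0,0,0,0,0.0],[0,0.033,0,0,0,0,0.0],[0,0.033,0,0,0,0,0.0],[0,0.033,0,0,0,0,0.0],[0,0.033,0,0,0,0,0.0],[0,0.033,0,0,0,0,0.0],[0,0.033,0,0,0,0,0.0],[0,0.033,0,0,0,0,0.0],[0,0,0,0,0,0,0.0],[0,0,0,0,0,0,0.0]]]}}

```text
t: 16.43
tool_pos: [0.4857, -0.3758, 0.1112]
tool_rot: [2.188, 0.088, -2.193]
contact_force: [-0.7, -0.3, -2.1]
opening: 0.0389
```

Run:
```python
from pose import *
rect('wrist','tool_tray',.02)
im,c,M=snap('wrist','w5.png');marks('wrist',M,['tool_tray'])
snap('side','s5.png')
plan([.4935,-.375,.01],-87)
```

```text
wrist tool_tray 0.72 ctr [ 496.7 -326.2] LxW [218.1 209.2] angle 3.5 n 67829 touch 21 32
wrist tool_tray 0.64 [ 0.4986 -0.3283 -0.0027]
t 16.68 tcp [ 0.4864 -0.3737  0.1124] yaw -85.8 open 0.0385 F [ 0.4987  0.3195 -2.6418] q6 0.72
turn [1.2303 0.08   0.5136] shift now-axes [ 0.1024  0.0028 -0.0071] after-turn [ 0.1024  0.0017 -0.007 ]
```

View pics/w5.png

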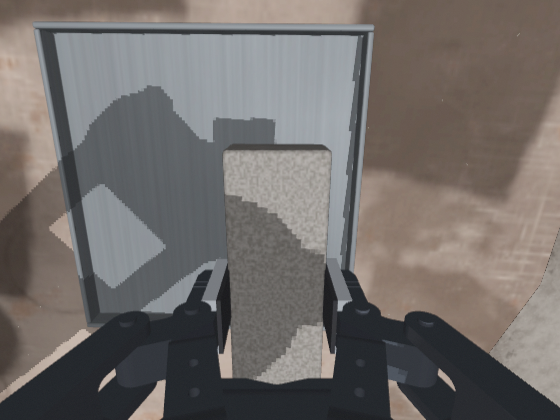

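{"fn": "arm_command", "kwargs": {"plan": [[[0.02,0.002,-0.005,1,0,0.5,0.0],[0.025,0,-0.005,0,0,0,0.0],[0.025,0,0,0,0,0,0.0],[0.015,0,0,0,0,0,0.0],[0.007,0,0,0,0,0,0.0],[0,0,0,0,0,0,0.0]]]}}

```text
t: 17.18
tool_pos: [0.5006, -0.3702, 0.0217]
tool_rot: [2.191, 0.064, -2.181]
contact_force: [-0.0, 0.8, -1.3]
opening: 0.0388
```

```bash
python3 -c "
from h import *
plan([.4965,-.375,.01],-86.5)"
```

```text
t 17.18 tcp [ 0.5006 -0.3702  0.0217] yaw -86.3 open 0.0388 F [-0.0269  0.7873 -1.317 ] q6 0.75
turn [ 0.1565 -0.2616 -0.3287] shift now-axes [0.0117 0.0045 0.0044] after-turn [0.0117 0.0045 0.0044]
```

{"fn": "arm_command", "kwargs": {"plan": [[[0.006,0.004,0.002,0,0,0,0.0],[0.005,0,0,0,0,0,0.0],[0,0,0,0,0,0,0.0],[0,0,0,0,0,0,0.05],[0,0,0,0,0,0,0.05],[0,0,0,0,0,0,0.05],[-0.01,0,0,0,0,0,0.05],[-0.03,0,0,0,0,0,0.05],[-0.035,0,0,0,0,0,0.05],[-0.035,0,0,0,0,0,0.05],[-0.03,0,0,0,0,0,0.04],[0,0,0,0,0,0,0.04],[0,0,0,0,0,0,0.04]]]}}

```text
t: 18.27
tool_pos: [0.5013, -0.3761, 0.1704]
tool_rot: [2.198, 0.052, -2.162]
contact_force: [0.2, -0.2, 0.1]
opening: 0.0401
```

Run:
```python
from pose import *
rect('wrist','stone_mid',.027);rect('wrist','tool_tray',.02)
rect('side','strip_mid',.031);rect('side','punch_mid',.022)
plan([.455,-.005,.12],-103.8)
```

```text
wrist stone_mid 0.98 ctr [ 499.2 -373.6] LxW [124.4  39.6] angle 3.7 n 6391 touch 127 247
wrist stone_mid 0.36 ctr [ 498.1 -327. ] LxW [215.3 204.9] angle 3.4 n 49932 touch 64 78
wrist tool_tray 0.88 ctr [ 496.2 -325.9] LxW [220.2 209.3] angle 3.3 n 49977 touch 64 78
side strip_mid 0.6 ctr [458.6   0.5] LxW [118.3  24.5] angle -15.9 n 176 touch 177 258
side punch_mid 0.58 ctr [649.2 111.3] LxW [77.9 17. ] angle -1.1 n 98 touch 235 246
side punch_mid 0.39 ctr [528.4  28.1] LxW [23.7 20.3] angle 44.9 n 36 touch 201 262
t 18.67 tcp [ 0.4998 -0.3747  0.1653] yaw -86.3 open 0.0402 F [ 0.2208  0.3142 -0.0838] q6 0.74
turn [17.5173 -0.6981 -0.5974] shift now-axes [ 0.0405 -0.3724  0.0212] after-turn [ 0.0453 -0.3484  0.1317]
```

{"fn": "arm_command", "kwargs": {"plan": [[[0,0,0,5.9,-0.7,-0.6,0.035],[0,0,0,5.9,0,0,0.035],[0,0,0,5.9,0,0,0.035],[0,-0.032,0.012,0,0,0,0.035],[0,-0.032,0.012,0,0,0,0.035],[0,-0.032,0.012,0,0,0,0.035],[0,-0.032,0.012,0,0,0,0.035],[0,-0.032,0.012,0,0,0,0.035],[0,-0.032,0.012,0,0,0,0.035],[0,-0.032,0.012,0,0,0,0.035],[0,-0.032,0.012,0,0,0,0.035],[0,-0.032,0.012,0,0,0,0.035],[0.01,-0.032,0.012,0,0,0,0.035],[0.02,-0.028,0.012,0,0,0,0.035],[0.01,0,0,0,0,0,0.035],[0,0,0,0,0,0,0.035]]]}}

```text
t: 20.0
tool_pos: [0.4535, 0.0131, 0.1124]
tool_rot: [-2.055, 0.268, 2.097]
contact_force: [0.4, -0.1, -0.8]
opening: 0.0352
```

Run:
```python
from pose import *
rect('wrist','strip_mid',.031)
im,c,M=snap('wrist','w6.png');marks('wrist',M,['strip_mid'])
plan([.455,-.005,.016],-103.8)
```

```text
wrist strip_mid 0.88 ctr [455.6  -6.1] LxW [119.9  12.7] angle -14.2 n 3025 touch 116 296
wrist strip_mid 0.69 [ 0.4562 -0.0048  0.0297]
t 20.2 tcp [0.456  0.0108 0.1156] yaw -105.4 open 0.0351 F [-1.0447 -0.5347 -0.1127] q6 1.69
turn [-1.6201  0.904   0.3776] shift now-axes [ 0.0995  0.0162 -0.0048] after-turn [ 0.0996  0.0156 -0.0028]
```

{"fn": "arm_command", "kwargs": {"plan": [[[0.01,0.016,-0.003,-1.3,0.9,0.4,0.035],[0.025,0,0,0,0,0,0.035],[0.025,0,0,0,0,0,0.035],[0.015,0,0,0,0,0,0.035],[0.01,0,0,0,0,0,0.035],[0,0,0,0,0,0,0.035],[0,0,0,0,0,0,0.035]]]}}

```text
t: 20.78
tool_pos: [0.4641, -0.0158, 0.0367]
tool_rot: [-2.104, 0.275, 2.066]
contact_force: [-0.4, 0.9, -0.2]
opening: 0.035
```

```bash
python3 -c "
from h import *
plan([.4555,-.006,.015],-104)"
```

```text
t 20.78 tcp [ 0.4641 -0.0158  0.0367] yaw -104.8 open 0.035 F [-0.4174  0.8691 -0.1728] q6 1.64
turn [-0.826  -1.0469 -0.0619] shift now-axes [ 0.0215 -0.0073  0.0113] after-turn [ 0.0217 -0.0075  0.0108]
```

{"fn": "arm_command", "kwargs": {"plan": [[[0.005,-0.0075,0.008,-0.8,-1,0,0.035],[0.007,0,0.002,0,0,0,0.035],[0.005,0,0,0,0,0,0.035],[0,0,0,0,0,0,0.035]]]}}

```text
t: 21.12
tool_pos: [0.459, -0.0063, 0.022]
tool_rot: [-2.098, 0.258, 2.086]
contact_force: [0.0, -0.4, -0.2]
opening: 0.0351
```

```bash
python3 -c "
from h import *
plan([.4555,-.006,.015],-104)"
```

```text
t 21.12 tcp [ 0.459  -0.0063  0.022 ] yaw -104.0 open 0.0351 F [ 0.046  -0.3889 -0.2009] q6 1.64
turn [-0.0141 -0.3418 -0.0331] shift now-axes [0.007  0.0005 0.0035] after-turn [0.007  0.0005 0.0035]
```

{"fn": "arm_command", "kwargs": {"plan": [[[0.005,0,0.003,0,0,0,0.035],[0.002,0,0,0,0,0,0.035],[0,0,0,0,0,0,0.0],[0,0,0,0,0,0,0.0],[0,0,0,0,0,0,0.0],[0,0,0,0,0,0,0.0],[0,0,0,0,0,0,0.0],[-0.01,0,0,0,0,0,0.0],[-0.025,0,0,0,0,0,0.0],[-0.025,0,0,0,0,0,0.0],[-0.025,0,0,0,0,0,0.0],[0,0,0,0,0,0,0.0]]], "squeeze": 60}}

```text
t: 22.12
tool_pos: [0.4528, -0.0046, 0.1023]
tool_rot: [-2.092, 0.257, 2.093]
contact_force: [1.3, -0.5, 0.1]
opening: 0.0096
```

```bash
python3 -c "
from h import *
plan([.4965,-.312,.08],-86.5)"
```

```text
t 22.12 tcp [ 0.4528 -0.0046  0.1023] yaw -104.0 open 0.0096 F [ 1.3166 -0.4916  0.1322] q6 1.64
turn [-17.4596   0.0215  -0.0667] shift now-axes [ 0.0226  0.2878 -0.1165] after-turn [ 0.0223  0.3095 -0.0248]
```

{"fn": "arm_command", "kwargs": {"plan": [[[0,0.005,0,-5.8,0,0,0.0],[0,0.005,0,-5.8,0,0,0.0],[0,0.005,0,-5.8,0,0,0.0],[0,0.03,-0.0025,0,0,0,0.0],[0,0.03,-0.0025,0,0,0,0.0],[0,0.03,-0.0025,0,0,0,0.0],[0,0.03,-0.0025,0,0,0,0.0],[0,0.03,-0.0025,0,0,0,0.0],[0,0.03,-0.0025,0,0,0,0.0],[0,0.03,-0.0025,0,0,0,0.0],[0,0.03,-0.0025,0,0,0,0.0],[0,0.03,-0.0025,0,0,0,0.0],[0,0.025,-0.0025,0,0,0,0.0],[0.01,0,0,0,0,0,0.0],[0.015,0,0,0,0,0,0.0],[0,0,0,0,0,0,0.0],[0,0,0,0,0,0,0.0]]]}}

```text
t: 23.53
tool_pos: [0.4965, -0.3242, 0.0716]
tool_rot: [2.183, 0.089, -2.185]
contact_force: [0.2, 0.8, -1.2]
opening: 0.0097
```

```bash
python3 -c "
from h import *
plan([.4965,-.313,.011],-86.5)"
```

```text
t 23.53 tcp [ 0.4965 -0.3242  0.0716] yaw -85.6 open 0.0097 F [ 0.1825  0.814  -1.2013] q6 0.79
turn [0.9316 0.0402 0.2317] shift now-axes [ 0.0606 -0.0109 -0.0009] after-turn [ 0.0606 -0.0112 -0.0007]
```

{"fn": "arm_command", "kwargs": {"plan": [[[0.01,-0.011,0,0.9,0,0,0.0],[0.02,0,0,0,0,0,0.0],[0.015,0,0,0,0,0,0.0],[0.006,0,0,0,0,0,0.0],[0,0,0,0,0,0,0.0]]]}}

```text
t: 23.95
tool_pos: [0.4962, -0.3098, 0.0211]
tool_rot: [2.191, 0.074, -2.19]
contact_force: [-0.6, 0.0, -0.8]
opening: 0.0096
```

```bash
python3 -c "
from h import *
plan([.4965,-.313,.009],-86.5)"
```

```text
t 23.95 tcp [ 0.4962 -0.3098  0.0211] yaw -86.3 open 0.0096 F [-0.5636  0.0429 -0.7954] q6 0.82
turn [ 0.1557 -0.0378  0.2083] shift now-axes [ 0.0121  0.0033 -0.0001] after-turn [ 0.0121  0.0032 -0.0001]
```

{"fn": "arm_command", "kwargs": {"plan": [[[0.006,0.002,0,0,0,0,0.0],[0.005,0,0,0,0,0,0.0],[0,0,0,0,0,0,0.0],[0,0,0,0,0,0,0.025],[0,0,0,0,0,0,0.025],[0,0,0,0,0,0,0.025],[-0.01,0,0,0,0,0,0.025],[-0.03,0,0,0,0,0,0.025],[-0.035,0,0,0,0,0,0.025],[-0.035,0,0,0,0,0,0.025],[-0.035,0,0,0,0,0,0.025],[0,0,0,0,0,0,0.035],[0,0,0,0,0,0,0.035]]]}}

```text
t: 25.03
tool_pos: [0.4984, -0.3137, 0.1716]
tool_rot: [2.196, 0.067, -2.178]
contact_force: [0.8, 0.3, -1.5]
opening: 0.035
```

Run:
```python
from pose import *
rect('wrist','stone_mid',.027);rect('wrist','strip_mid',.024)
im,c,M=snap('side');marks('side',M,['punch_mid','chisel_mid']);rect('side','punch_mid',.022)
plan([.60,.09,.17],-95.7)
```

```text
wrist stone_mid 0.84 ctr [ 499.  -371.5] LxW [126.   43.3] angle 3.2 n 6689 touch 126 318
wrist strip_mid 0.7 ctr [ 497.4 -311.1] LxW [120.1  12.5] angle 3.7 n 1670 touch 127 266
side punch_mid 0.5 [0.658  0.1073 0.0197]
side punch_mid 0.42 [ 0.7057 -0.3391  0.0001]
side chisel_mid 0.73 [0.5771 0.2944 0.3296]
t 25.48 tcp [ 0.497  -0.3125  0.167 ] yaw -86.3 open 0.0348 F [ 1.0614 -0.6176  0.8275] q6 0.82
turn [ 9.393  -0.161   0.1021] shift now-axes [-0.002  -0.3951 -0.1287] after-turn [-0.003  -0.4108 -0.0625]
```

{"fn": "arm_command", "kwargs": {"plan": [[[-0.005,0,0,4.7,0,0,0.035],[-0.005,0,0,4.7,0,0,0.035],[0,-0.032,-0.0048,0,0,0,0.035],[0,-0.032,-0.0048,0,0,0,0.035],[0,-0.032,-0.0048,0,0,0,0.035],[0,-0.032,-0.0048,0,0,0,0.035],[0,-0.032,-0.0048,0,0,0,0.035],[0,-0.032,-0.0048,0,0,0,0.035],[0,-0.032,-0.0048,0,0,0,0.035],[0,-0.032,-0.0048,0,0,0,0.035],[0,-0.032,-0.0048,0,0,0,0.035],[0,-0.032,-0.0048,0,0,0,0.035],[0,-0.032,-0.0048,0,0,0,0.035],[0,-0.032,-0.0048,0,0,0,0.035],[0,-0.02,-0.0048,0,0,0,0.035],[0,0,0,0,0,0,0.035],[0,0,0,0,0,0,0.035]]]}}

```text
t: 26.9
tool_pos: [0.6031, 0.1008, 0.1665]
tool_rot: [-2.144, 0.115, 2.177]
contact_force: [-0.1, -0.0, 1.2]
opening: 0.0353
```

Run:
```python
from pose import *
rect('wrist','punch_mid',.017)
im,c,M=snap('wrist','w7.png');print(M[:3,3]);marks('wrist',M,['punch_mid','chisel_mid','nut_grip','washer_tab','cotter_hole'])
plan([.658,.105,.10],-95.7)
```

```text
wrist punch_mid 0.67 ctr [658.4 107.2] LxW [105.3  11.1] angle -3.6 n 1470 touch 59 255
[0.6813 0.0911 0.3078]
wrist punch_mid 0.73 [0.6614 0.1045 0.0147]
wrist nut_grip 0.9 [0.5535 0.0541 0.0585]
wrist washer_tab 0.6 [0.562  0.0148 0.0354]
wrist cotter_hole 0.93 [0.5519 0.0546 0.0724]
t 27.3 tcp [0.6034 0.0991 0.1675] yaw -96.7 open 0.0352 F [-0.1278 -0.1989  0.0104] q6 1.72
turn [-0.9568  0.7665  0.341 ] shift now-axes [ 0.0668 -0.0118 -0.0545] after-turn [ 0.0675 -0.0113 -0.0538]
```

View pics/w7.png

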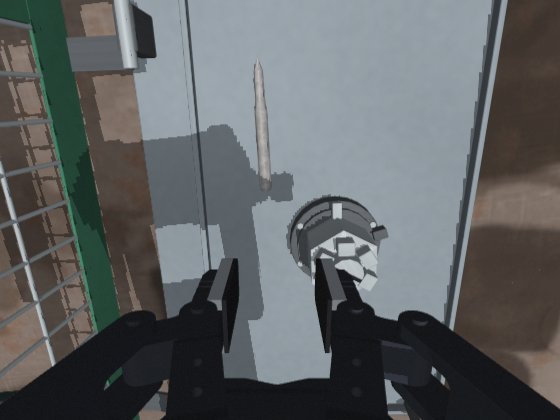

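```bash
python3 -c "
from h import *
plan([.6585,.107,.06],-93.6)"
```

```text
t 27.3 tcp [0.6034 0.0991 0.1675] yaw -96.7 open 0.0352 F [-0.1278 -0.1989  0.0104] q6 1.72
turn [-3.0568  0.7602  0.355 ] shift now-axes [ 0.1068 -0.0136 -0.0553] after-turn [ 0.1075 -0.0114 -0.0545]
```

{"fn": "arm_command", "kwargs": {"plan": [[[0,0,-0.015,-3,0.7,0.4,0.035],[0.01,-0.006,-0.02,0,0,0,0.03],[0.02,-0.005,-0.015,0,0,0,0.03],[0.025,0,-0.004,0,0,0,0.03],[0.025,0,0,0,0,0,0.03],[0.02,0,0,0,0,0,0.03],[0.007,0,0,0,0,0,0.03],[0,0,0,0,0,0,0.03],[0,0,0,0,0,0,0.03]]]}}

```text
t: 28.05
tool_pos: [0.6636, 0.1009, 0.0611]
tool_rot: [-2.196, 0.075, 2.178]
contact_force: [0.4, 0.3, -0.7]
opening: 0.0296
```

Run:
```python
from pose import *
rect('wrist','punch_mid',.017)
plan([.6585,.107,.014],-93.6)
```

```text
wrist punch_mid 0.95 ctr [657.9 107.8] LxW [105.9  10.2] angle -4.0 n 2554 touch 161 259
t 28.15 tcp [0.6643 0.1011 0.0623] yaw -93.9 open 0.0298 F [-0.4033 -0.7959 -1.2405] q6 1.68
turn [-0.2919 -0.5836 -0.0246] shift now-axes [ 0.0482 -0.0055  0.0067] after-turn [ 0.0483 -0.0056  0.0062]
```

{"fn": "arm_command", "kwargs": {"plan": [[[0.01,-0.006,0.005,0,-0.6,0,0.03],[0.015,0,0.001,0,0,0,0.03],[0.01,0,0,0,0,0,0.03],[0.006,0,0,0,0,0,0.03],[0,0,0,0,0,0,0.03]]]}}

```text
t: 28.57
tool_pos: [0.6614, 0.1086, 0.0229]
tool_rot: [-2.195, 0.073, 2.179]
contact_force: [-0.1, -0.0, -1.0]
opening: 0.0299
```

```bash
python3 -c "
from h import *
plan([.658,.1075,.0135],-93.8)"
```

```text
t 28.57 tcp [0.6614 0.1086 0.0229] yaw -93.9 open 0.0299 F [-0.1081 -0.0366 -1.0442] q6 1.69
turn [-0.0697 -0.4263  0.0457] shift now-axes [0.0093 0.0014 0.0034] after-turn [0.0094 0.0014 0.0033]
```

{"fn": "arm_command", "kwargs": {"plan": [[[0.005,0.001,0.003,0,-0.4,0,0.03],[0.004,0,0,0,0,0,0.03],[0,0,0,0,0,0,0.0],[0,0,0,0,0,0,0.0],[0,0,0,0,0,0,0.0],[0,0,0,0,0,0,0.0],[0,0,0,0,0,0,0.0]]], "squeeze": 50}}

```text
t: 29.15
tool_pos: [0.6585, 0.1075, 0.0131]
tool_rot: [-2.187, 0.073, 2.187]
contact_force: [0.9, 0.5, 0.1]
opening: 0.0072
```

```bash
python3 -c "
from h import *
plan([.658,.1075,.0135],-93.8)"
```

```text
t 29.15 tcp [0.6585 0.1075 0.0131] yaw -93.9 open 0.0072 F [0.8554 0.5313 0.0898] q6 1.69
turn [-0.0754 -0.0038  0.0291] shift now-axes [-0.0004  0.      0.0005] after-turn [-0.0004  0.      0.0005]
```

{"fn": "arm_command", "kwargs": {"plan": [[[-0.01,0,0,0,0,0,0.0],[-0.025,0,0,0,0,0,0.0],[-0.025,0,0,0,0,0,0.0],[-0.025,0,0,0,0,0,0.0],[-0.02,0,0,0,0,0,0.0],[0,0,0,0,0,0,0.0],[0,0,0,0,0,0,0.0]]]}}

```text
t: 29.73
tool_pos: [0.657, 0.1075, 0.1238]
tool_rot: [-2.184, 0.073, 2.19]
contact_force: [-0.5, 0.3, -1.1]
opening: 0.0076
```

```bash
python3 -c "
from h import *
plan([.4965,-.262,.11],-86.5)"
```

```text
t 29.73 tcp [0.657  0.1075 0.1238] yaw -93.9 open 0.0076 F [-0.5045  0.3236 -1.0918] q6 1.69
turn [-7.3763  0.1597  0.0364] shift now-axes [0.0141 0.3795 0.1351] after-turn [0.0138 0.359  0.1828]
```

{"fn": "arm_command", "kwargs": {"plan": [[[0,0.01,0.005,-3.7,0,0,0.0],[0,0.01,0.005,-3.7,0,0,0.0],[0,0.027,0.0145,0,0,0,0.0],[0,0.027,0.0145,0,0,0,0.0],[0,0.027,0.0145,0,0,0,0.0],[0,0.027,0.0145,0,0,0,0.0],[0,0.027,0.0145,0,0,0,0.0],[0,0.027,0.0145,0,0,0,0.0],[0,0.027,0.0145,0,0,0,0.0],[0,0.027,0.0145,0,0,0,0.0],[0,0.027,0.0145,0,0,0,0.0],[0,0.027,0.0145,0,0,0,0.0],[0,0.027,0.0145,0,0,0,0.0],[0,0.027,0.0145,0,0,0,0.0],[0,0.01,0,0,0,0,0.0],[0,0,0,0,0,0,0.0],[0,0,0,0,0,0,0.0]]]}}

```text
t: 31.15
tool_pos: [0.4763, -0.2666, 0.0994]
tool_rot: [2.158, 0.096, -2.226]
contact_force: [0.1, 0.3, -0.9]
opening: 0.0079
```

```bash
python3 -c "
from h import *
plan([.4965,-.262,.03],-86.5)"
```

```text
t 31.15 tcp [ 0.4763 -0.2666  0.0994] yaw -85.9 open 0.0079 F [ 0.0986  0.2791 -0.9282] q6 0.86
turn [0.6137 1.7245 0.9413] shift now-axes [ 0.0688 -0.002  -0.0225] after-turn [ 0.0694 -0.0033 -0.0204]
```

{"fn": "arm_command", "kwargs": {"plan": [[[0.01,-0.004,-0.012,0.6,1.7,0.9,0.0],[0.02,0,-0.008,0,0,0,0.0],[0.025,0,0,0,0,0,0.0],[0.015,0,0,0,0,0,0.0],[0,0,0,0,0,0,0.0],[0,0,0,0,0,0,0.0]]]}}

```text
t: 31.65
tool_pos: [0.4994, -0.2528, 0.025]
tool_rot: [2.19, 0.079, -2.188]
contact_force: [0.6, 0.4, -0.4]
opening: 0.0078
```

```bash
python3 -c "
from h import *
plan([.4965,-.262,.0075],-86.5)"
```

```text
t 31.65 tcp [ 0.4994 -0.2528  0.025 ] yaw -86.1 open 0.0078 F [ 0.5645  0.3747 -0.3529] q6 0.9
turn [ 0.4056 -0.0571  0.2195] shift now-axes [0.0175 0.009  0.0035] after-turn [0.0175 0.009  0.0034]
```

{"fn": "arm_command", "kwargs": {"plan": [[[0.006,0.009,0.003,0,0,0,0.0],[0.007,0,0,0,0,0,0.0],[0.004,0,0,0,0,0,0.0],[0,0,0,0,0,0,0.0],[0,0,0,0,0,0,0.02],[0,0,0,0,0,0,0.02],[0,0,0,0,0,0,0.02],[-0.01,0,0,0,0,0,0.025],[-0.03,0,0,0,0,0,0.025],[-0.035,0,0,0,0,0,0.025],[-0.035,0,0,0,0,0,0.025],[-0.035,0,0,0,0,0,0.035],[0,0,0,0,0,0,0.06],[0,0,0,0,0,0,0.07]]]}}

```text
t: 32.82
tool_pos: [0.4985, -0.263, 0.1672]
tool_rot: [2.194, 0.076, -2.177]
contact_force: [0.2, -0.5, -0.7]
opening: 0.0581
```

Run:
```python
from pose import *
im,c,M=snap('wrist','w8.png')
for t,z in [('stone_mid',.027),('strip_mid',.024),('punch_mid',.012)]: rect('wrist',t,z)
plan([.47,.05,.25],-95.7)
```

```text
wrist stone_mid 0.59 ctr [ 499.3 -369.4] LxW [126.   46.7] angle 3.6 n 7414 touch 132 368
wrist strip_mid 0.85 ctr [ 464.4 -296.9] LxW [121.7  14. ] angle 4.8 n 1865 touch 169 306
t 33.17 tcp [ 0.4969 -0.2618  0.1624] yaw -86.0 open 0.0702 F [-0.0479 -0.1296 -0.6875] q6 0.88
turn [ 9.6987 -0.065   0.2393] shift now-axes [-0.0864 -0.3133  0.0049] after-turn [-0.0876 -0.3076  0.0577]
```

View pics/w8.png

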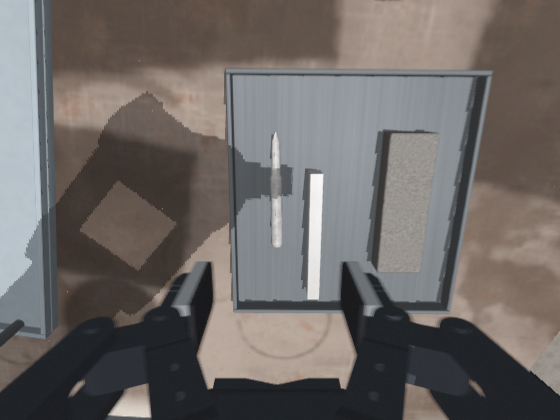

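The tray view shows the punch at (277,190), the strip at (315,235) and the stone at (407,200). The strip has been nudged about 3 cm but is still inside the tray walls. Next is a view of the nut from overhead.

{"fn": "arm_command", "kwargs": {"plan": [[[-0.02,0,0,4.9,0,0,0.08],[-0.03,0,0,4.9,0,0,0.08],[-0.02,-0.03,0.0045,0,0,0,0.08],[-0.01,-0.035,0.0055,0,0,0,0.08],[0,-0.035,0.0055,0,0,0,0.08],[0,-0.035,0.0055,0,0,0,0.08],[0,-0.035,0.0055,0,0,0,0.08],[0,-0.035,0.0055,0,0,0,0.08],[0,-0.035,0.0055,0,0,0,0.08],[0,-0.035,0.0055,0,0,0,0.08],[0,-0.03,0.0055,0,0,0,0.08],[0,0,0,0,0,0,0.08],[0,0,0,0,0,0,0.08]]]}}

```text
t: 34.25
tool_pos: [0.4758, 0.0607, 0.2338]
tool_rot: [-2.128, 0.108, 2.182]
contact_force: [0.3, -0.5, -0.4]
opening: 0.0802
```

Run:
```python
from h import *
im,c,M=snap('wrist');print('cam',M[:3,3])
marks('wrist',M,['nut_grip','washer_tab','cotter_hole'],k=1)
p=proj(c,M,[.5535,.0545,.075]);print(p)
x,y=p.astype(int);cr=im[max(0,y-100):y+100,max(0,x-110):x+110];print(max(0,x-110),max(0,y-100))
cv2.imwrite('pics/n1.png',cv2.resize(cr[:,:,::-1],None,fx=3,fy=3,interpolation=cv2.INTER_CUBIC))
np.save('n1.npy',im);np.save('n1M.npy',M)
plan([.5535,.0545,.1],-95.7)
```

```text
cam [0.5555 0.0507 0.3742]
wrist nut_grip 0.58 [0.556  0.0573 0.0581]
wrist washer_tab 0.8 [0.5606 0.0171 0.0373]
wrist cotter_hole 0.81 [0.5502 0.0572 0.0757]
[276.9554  95.9755]
166 0
t 34.45 tcp [0.4764 0.0586 0.2343] yaw -96.9 open 0.0802 F [ 0.2611 -0.6178  0.2089] q6 1.65
turn [-1.1562  1.4131  0.8069] shift now-axes [ 0.1324 -0.0033 -0.0803] after-turn [ 0.1343 -0.0036 -0.0771]
```

View pics/n1.png

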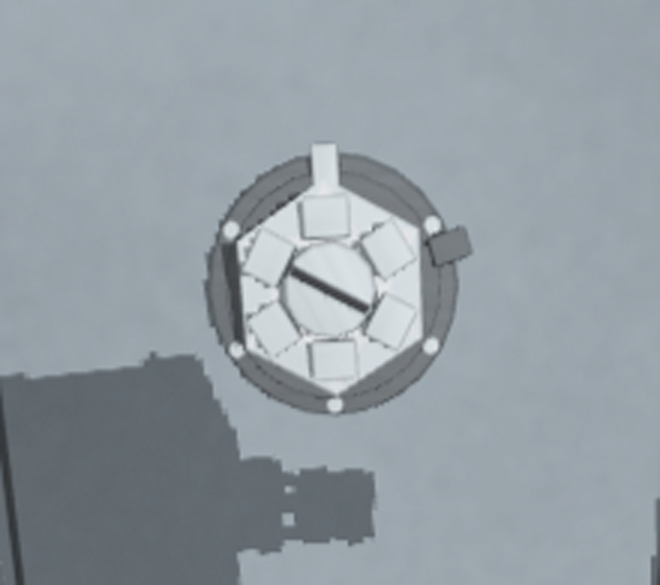

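Run:
```python
from h import *
M=np.load('n1M.npy');c=calibration('wrist')
w=lambda x,y,z:ray(c,M,166+x/3,y/3,z)[:2]
hexv=[w(x,y,.069) for x,y in [(332,184),(420,228),(421,350),(335,395),(242,350),(238,240)]]
C=np.mean(hexv,0);print('hex centre',C)
for v in hexv: print(np.round(v,4),np.linalg.norm(v-C),np.degrees(np.arctan2(*(v-C)[::-1])))
bl=[w(x,y,.081) for x,y in [(325,216),(388,248),(391,321),(333,360),(273,328),(267,257)]]
B=np.mean(bl,0);print('crown centre',B)
for v in bl: print(np.linalg.norm(v-B),np.degrees(np.arctan2(*(v-B)[::-1])))
st=[w(x,y,.084) for x,y in [(293,270),(366,310)]];print('line',np.mean(st,0),np.degrees(np.arctan2(*(st[1]-st[0])[::-1])))
ws=w(332,283,.033);print('washer ctr',ws)
for n,x,y,z in [('tab',450,245,.036),('lug',324,160,.037)]:
    p=w(x,y,z);print(n,p,np.linalg.norm(p-C),np.degrees(np.arctan2(*(p-C)[::-1])))
```

```text
hex centre [0.5522 0.0552]
[0.5802 0.0517] 0.028179084228732824 -7.070543234048118
[0.5662 0.029 ] 0.029758323128934772 -61.82114646277375
[0.5338 0.0315] 0.02992110135233567 -127.8052027022652
[0.5241 0.0574] 0.02812184047087339 175.5621699027999
[0.5397 0.0823] 0.02986750502690188 114.65882001385481
[0.569  0.0792] 0.029325458299838212 54.99559278821502
crown centre [0.5533 0.0554]
0.018352658905981367 -3.0025188502740856
0.01872378461294978 -62.95438808082019
0.018637804041927532 -122.86878798625423
0.01855785765572317 176.3173761551919
0.018413271187344985 116.53978388071084
0.01856378692894202 57.329619941178905
line [0.5531 0.0553] -124.15458449802946
washer ctr [0.5547 0.0551]
tab [0.5615 0.0179] 0.038417474462030816 -75.992055692297
lug [0.5896 0.0534] 0.0374230118967633 -2.6904231585489664
```

{"fn": "arm_command", "kwargs": {"plan": [[[0,0,0,-6.4,0.7,0.8,0.082],[0,0,0,-6.4,0.7,0,0.082],[0,0,0,-6.4,0,0,0.082],[0,0,0,-6.4,0,0,0.082],[0,0,0,-6.4,0,0,0.082],[0,0,0,-6.4,0,0,0.082],[0,0,0,-6.4,0,0,0.082],[0,0,0,-6.4,0,0,0.082],[0,0,0,-6.4,0,0,0.082],[0,0,0,-6.4,0,0,0.082],[0,0,0,0,0,0,0.082]]]}}

```text
t: 35.37
tool_pos: [0.4787, 0.0428, 0.2335]
tool_rot: [1.597, 0.899, -1.599]
contact_force: [0.8, 0.3, -0.2]
opening: 0.082
```

```bash
python3 -c "
from h import *
plan([.553,.0553,.13],-33.1)"
```

```text
t 35.37 tcp [0.4787 0.0428 0.2335] yaw -31.2 open 0.082 F [ 0.827   0.297  -0.2294] q6 0.48
turn [ 1.8722  0.0513 -0.0118] shift now-axes [ 0.1034  0.057  -0.0493] after-turn [ 0.1035  0.0554 -0.051 ]
```

{"fn": "arm_command", "kwargs": {"plan": [[[0.015,0.015,-0.015,1.9,0,0,0.082],[0.025,0.02,-0.018,0,0,0,0.082],[0.03,0.015,-0.014,0,0,0,0.082],[0.025,0.004,-0.003,0,0,0,0.082],[0.005,0,0,0,0,0,0.082],[0,0,0,0,0,0,0.082],[0,0,0,0,0,0,0.082]]]}}

```text
t: 35.95
tool_pos: [0.5577, 0.0478, 0.134]
tool_rot: [1.646, 0.849, -1.637]
contact_force: [-0.2, -0.3, 0.6]
opening: 0.0818
```

```bash
python3 -c "
from h import *
plan([.553,.0553,.04],-33.1)"
```

```text
t 35.95 tcp [0.5577 0.0478 0.134 ] yaw -35.0 open 0.0818 F [-0.24   -0.2749  0.6389] q6 0.57
turn [-1.8911 -0.1061 -0.4271] shift now-axes [ 0.094  -0.0089 -0.0033] after-turn [ 0.094  -0.0081 -0.0037]
```

{"fn": "arm_command", "kwargs": {"plan": [[[0.01,-0.0085,-0.0035,-1.8,0,-0.4,0.082],[0.02,0,0,0,0,0,0.082],[0.02,0,0,0,0,0,0.082],[0.01,0,0,0,0,0,0.082],[0,0,0,0,0,0,0.082],[0,0,0,0,0,0,0.082]]]}}

```text
t: 36.45
tool_pos: [0.5554, 0.0564, 0.0806]
tool_rot: [1.632, 0.873, -1.605]
contact_force: [0.7, 0.5, -0.1]
opening: 0.0818
```

```bash
python3 -c "
from h import *
plan([.553,.0553,.039],-33.1)"
```

```text
t 36.45 tcp [0.5554 0.0564 0.0806] yaw -33.1 open 0.0818 F [ 0.7284  0.4874 -0.124 ] q6 0.54
turn [ 0.0516 -0.5816 -0.6516] shift now-axes [ 0.0416 -0.0019  0.0027] after-turn [ 0.0416 -0.0015  0.0022]
```

{"fn": "arm_command", "kwargs": {"plan": [[[0.015,-0.0015,0.0015,0,-0.6,-0.6,0.082],[0.015,0,0.0005,0,0,0,0.082],[0.008,0,0,0,0,0,0.082],[0,0,0,0,0,0,0.082],[0,0,0,0,0,0,0.04],[0,0,0,0,0,0,0.04],[0,0,0,0,0,0,0.04],[0,0,0,0,0,0,0.04],[0,0,0,0,0,0,0.04]]], "squeeze": 60}}

```text
t: 37.2
tool_pos: [0.5549, 0.0569, 0.0462]
tool_rot: [1.622, 0.878, -1.617]
contact_force: [-0.1, 0.1, -5.7]
opening: 0.0489
```

```bash
python3 -c "
from h import *
plan([.553,.0553,.039],-33.1);print(ctrl.get_obs()['wrist_torque'])"
```

```text
t 37.2 tcp [0.5549 0.0569 0.0462] yaw -33.0 open 0.0489 F [-0.0993  0.1463 -5.7212] q6 0.54
turn [ 0.0908 -0.1084 -0.1099] shift now-axes [ 0.0072 -0.0008  0.0024] after-turn [ 0.0072 -0.0008  0.0024]
[-0.1799 -0.4365 -0.0821]
```

{"fn": "arm_command", "kwargs": {"plan": [[[0,0,0,3,0,0,0.03],[0,0,0,4,0,0,0.03],[0,0,0,4,0,0,0.03],[0,0,0,4,0,0,0.03],[0,0,0,4,0,0,0.03],[0,0,0,4,0,0,0.03],[0,0,0,4,0,0,0.03],[0,0,0,4,0,0,0.03],[0,0,0,4,0,0,0.03],[0,0,0,4,0,0,0.03],[0,0,0,0,0,0,0.03]]], "squeeze": 80}}

```text
t: 38.12
tool_pos: [0.5559, 0.0549, 0.0463]
tool_rot: [2.073, 0.29, -2.058]
contact_force: [0.3, 0.7, -2.0]
opening: 0.0484
```

```bash
python3 -c "
from h import *
plan([.553,.0553,.039],-124.15);print(ctrl.get_obs()['wrist_torque'])"
```

```text
t 38.12 tcp [0.5559 0.0549 0.0463] yaw -73.6 open 0.0484 F [ 0.2872  0.7183 -1.9848] q6 1.26
turn [50.5157 -0.5228 -0.2784] shift now-axes [ 0.0073 -0.0013  0.0027] after-turn [0.0073 0.0013 0.0026]
[-0.029   0.0097 -0.0512]
```

{"fn": "arm_command", "kwargs": {"plan": [[[0,0,0,4,0,0,0.03],[0,0,0,4,0,0,0.03],[0,0,0,4,0,0,0.03],[0,0,0,4,0,0,0.03],[0,0,0,4,0,0,0.03],[0,0,0,4,0,0,0.03],[0,0,0,4,0,0,0.03],[0,0,0,0,0,0,0.03]]]}}

```text
t: 38.78
tool_pos: [0.5557, 0.0532, 0.0463]
tool_rot: [-2.127, 0.229, 2.108]
contact_force: [1.0, -0.2, -1.8]
opening: 0.0485
```

```bash
python3 -c "
from h import *
plan([.553,.0553,.039],-124.15);print(ctrl.get_obs()['wrist_torque'])"
```

```text
t 38.78 tcp [0.5557 0.0532 0.0463] yaw -101.8 open 0.0485 F [ 1.0442 -0.1975 -1.7618] q6 1.75
turn [22.3544 -0.6443 -0.4067] shift now-axes [ 0.0073 -0.0016  0.0032] after-turn [ 0.0073 -0.0002  0.0034]
[-0.1018  0.0351 -0.0792]
```

{"fn": "arm_command", "kwargs": {"plan": [[[0,0,0,4,0,0,0.03],[0,0,0,4,0,0,0.03],[0,0,0,4,0,0,0.03],[0,0,0,3,0,0,0.03],[0,0,0,2,0,0,0.03]]]}}

```text
t: 39.2
tool_pos: [0.5553, 0.0524, 0.0463]
tool_rot: [-1.959, 0.503, 1.941]
contact_force: [0.8, -0.2, -2.6]
opening: 0.048
```

```bash
python3 -c "
from h import *
plan([.553,.0553,.039],-124.15);print(ctrl.get_obs()['wrist_torque'])"
```

```text
t 39.2 tcp [0.5553 0.0524 0.0463] yaw -118.3 open 0.048 F [ 0.7837 -0.1878 -2.645 ] q6 2.04
turn [ 5.893  -0.7031 -0.507 ] shift now-axes [ 0.0073 -0.0015  0.0035] after-turn [ 0.0073 -0.0011  0.0035]
[-0.0649  0.1191  0.4514]
```

{"fn": "arm_command", "kwargs": {"plan": [[[0,0,0,2.5,0,0,0.03],[0,0,0,1.5,0,0,0.03],[0,0,0,0,0,0,0.03]]]}}

```text
t: 39.45
tool_pos: [0.5551, 0.0522, 0.0463]
tool_rot: [-1.92, 0.558, 1.902]
contact_force: [1.4, 0.3, -3.0]
opening: 0.0486
```

```bash
python3 -c "
from h import *
plan([.553,.0553,.039],-124.15);print(ctrl.get_obs()['wrist_torque'])"
```

```text
t 39.45 tcp [0.5551 0.0522 0.0463] yaw -121.9 open 0.0486 F [ 1.3962  0.3137 -3.0228] q6 2.1
turn [ 2.2597 -0.7109 -0.5346] shift now-axes [ 0.0073 -0.0015  0.0035] after-turn [ 0.0073 -0.0013  0.0035]
[-0.1371  0.1738  0.1188]
```

{"fn": "arm_command", "kwargs": {"plan": [[[0,0,0,1.5,0,0,0.03],[0,0,0,0,0,0,0.03],[0,0,0,0,0,0,0.03]]]}}

```text
t: 39.7
tool_pos: [0.5551, 0.0522, 0.0463]
tool_rot: [-1.905, 0.579, 1.887]
contact_force: [0.4, 0.6, -2.1]
opening: 0.0485
```

```bash
python3 -c "
from h import *
plan([.475,.055,.235],-124.15);print(ctrl.get_obs()['wrist_torque'])"
```

```text
t 39.7 tcp [0.5551 0.0522 0.0463] yaw -123.3 open 0.0485 F [ 0.4129  0.6127 -2.061 ] q6 2.13
turn [ 0.8593 -0.7049 -0.5367] shift now-axes [-0.1891  0.0434  0.0662] after-turn [-0.1887  0.0426  0.0679]
[-0.1043  0.1703  0.1319]
```

{"fn": "arm_command", "kwargs": {"plan": [[[0,0,0,0,0,0,0.082],[0,0,0,0,0,0,0.082],[0,0,0,0,0,0,0.082],[0,0,0,0,0,0,0.082],[-0.01,0,0,0,0,0,0.082],[-0.03,0,0,0,0,0,0.082],[-0.035,0,0,0,0,0,0.082],[-0.035,0,0.02,0,0,0,0.082],[-0.035,0,0.03,0,0,0,0.082],[-0.03,0,0.03,0,0,0,0.082],[0,0,0,0,0,0,0.082],[0,0,0,0,0,0,0.082]]]}}

```text
t: 40.7
tool_pos: [0.4906, 0.0977, 0.2314]
tool_rot: [-1.908, 0.575, 1.875]
contact_force: [-0.2, -0.1, 0.1]
opening: 0.082
```

Run:
```python
from h import *
im,c,M=snap('wrist');print('cam',M[:3,3])
p=proj(c,M,[.5535,.0545,.075]);print(p)
x,y=p.astype(int);x0,y0=max(0,x-65),max(0,y-60);cr=im[y0:y+60,x0:x+65];print(x0,y0)
cv2.imwrite('pics/n2.png',cv2.resize(cr[:,:,::-1],None,fx=5,fy=5,interpolation=cv2.INTER_CUBIC))
np.save('n2.npy',im);np.save('n2M.npy',M)
plan([.5535,.0545,.1],-124)
```

```text
cam [0.5528 0.0585 0.3751]
[279.4179 105.9355]
214 45
t 40.75 tcp [0.4912 0.0977 0.232 ] yaw -123.5 open 0.0817 F [1.3613 1.069  0.0543] q6 2.21
turn [ 0.4963 -1.0447 -0.0044] shift now-axes [ 0.1334  0.0016 -0.0734] after-turn [ 0.132   0.001  -0.0758]
```

View pics/n2.png

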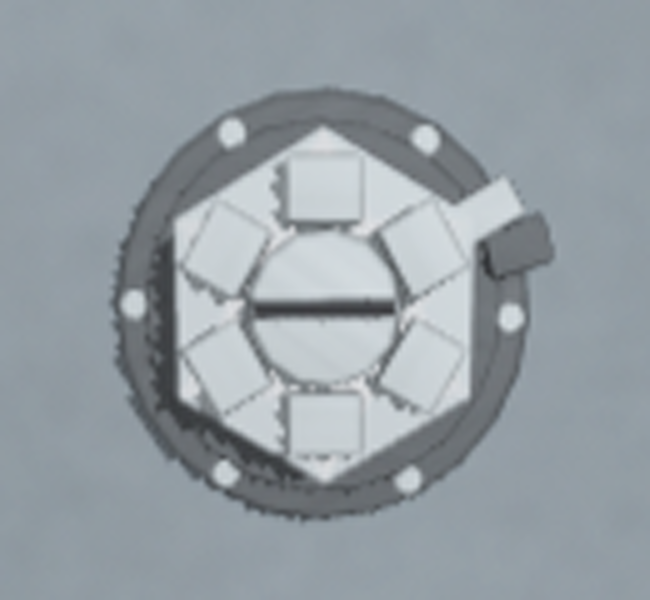

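The overhead crop shows the lug at (495,205) against the tab at (515,245). The scribed line, from (252,309) to (393,309), lies along the slot gaps. A quick numeric check follows.

```bash
python3 - <<'E'
from h import *
im=np.load('n2.npy').astype(float);M=np.load('n2M.npy');c=calibration('wrist')
w=lambda x,y,z:ray(c,M,214+x/5,45+y/5,z)[:2]
g=im[45:165,214:344].mean(2); v,u=np.mgrid[0:120,0:130]
sel=(abs(v-61.6)<6)&(u>51)&(u<78)
W=np.clip(150-g,0,None)*sel
P=np.array([w((a+.5)*5,(b+.5)*5,.084) for a,b in zip(u[sel],v[sel])]);k=W[sel]
m=(P*k[:,None]).sum(0)/k.sum();e,V=np.linalg.eigh(((P-m)*k[:,None]).T@(P-m));print('line',m,np.degrees(np.arctan2(V[1,1],V[0,1]))%60)
bl=np.array([w(x,y,.081) for x,y in [(324,188),(425,247),(423,365),(326,425),(228,365),(227,250)]]);B=bl.mean(0)
a=np.degrees(np.arctan2(*(bl-B).T[::-1]));print(B,(a+30)%60,((a+30)%60).mean())
E
python3 arc.py | head -1
python3 - <<'E'
from h import *
M0=T();im,c,M=snap('side');marks('side',M,['guard_handle'],k=1)
plan([.5755,.292,.40],-95.7)
E
```

```text
line [0.5531 0.0553] 57.200523613353134
[0.5532 0.0551] [57.3396 56.8195 57.1348 56.8426 55.8545 57.1766] 56.86124459037163
t 40.75 r 0.23064900247441802 theta 0.9210320841975896 F [1.3613 1.069  0.0543] open 0.08171348426329635 q [ 0.0539 -0.2607  1.9022 -0.011   1.4856  2.2103]
side guard_handle 0.73 [0.575  0.2926 0.3314]
t 40.85 tcp [0.4905 0.097  0.2286] yaw -123.6 open 0.0819 F [ 0.2879 -0.0838  0.3654] q6 2.21
turn [-27.8661  -0.73    -0.4048] shift now-axes [-0.1727 -0.2088  0.0346] after-turn [-0.1714 -0.2025 -0.0652]
```

{"fn": "arm_command", "kwargs": {"plan": [[[-0.03,0,0,-5.6,0,0,0.05],[-0.035,0,0,-5.6,0,0,0.045],[-0.035,0,0,-5.6,0,0,0.045],[-0.035,0,0,-5.6,0,0,0.045],[-0.03,0,0,-5.6,0,0,0.045],[-0.01,-0.025,-0.008,0,0,0,0.045],[0,-0.03,-0.01,0,0,0,0.045],[0,-0.03,-0.01,0,0,0,0.045],[0,-0.03,-0.01,0,0,0,0.045],[0,-0.03,-0.01,0,0,0,0.045],[0,-0.03,-0.01,0,0,0,0.045],[0,-0.02,-0.007,0,0,0,0.045],[0,0,0,0,0,0,0.045],[0,0,0,0,0,0,0.045]]]}}

```text
t: 42.02
tool_pos: [0.5783, 0.288, 0.3702]
tool_rot: [-2.136, 0.125, 2.238]
contact_force: [-0.7, 0.4, 1.1]
opening: 0.045
```

Run:
```python
from pose import *
im,c,M=snap('wrist','w9.png');marks('wrist',M,['guard_handle'],k=2)
im,c,M=snap('side','s9.png')
print(cv2.imwrite('pics/s9t.png',cv2.resize(im[95:185,150:260,::-1],None,fx=5,fy=5,interpolation=cv2.INTER_CUBIC)))
plan([.577,.2915,.312],-95.7)
```

```text
wrist guard_handle 0.62 [0.5776 0.3001 0.3278]
True
t 42.17 tcp [0.5778 0.2868 0.3717] yaw -95.2 open 0.0449 F [-0.0649  1.0865  0.1644] q6 2.01
turn [ 0.4912  2.5051 -1.4912] shift now-axes [ 0.0595 -0.0061 -0.0014] after-turn [ 0.0597 -0.0046  0.0013]
```

View pics/s9t.png

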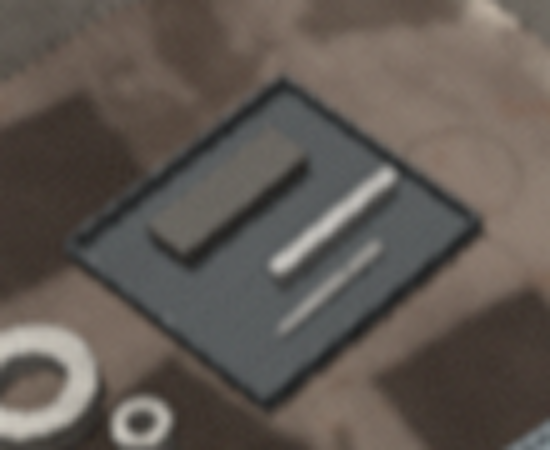

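View pics/w9.png

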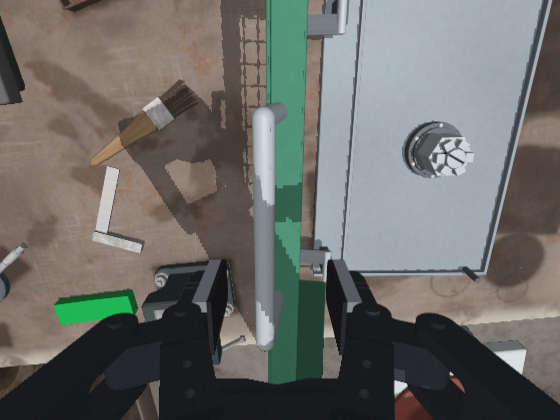

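{"fn": "arm_command", "kwargs": {"plan": [[[0,-0.004,0,0.4,1.2,-0.7,0.045],[0.01,-0.003,0,0,1.2,-0.7,0.045],[0.02,0,0,0,0,0,0.045],[0.015,0,0,0,0,0,0.045],[0.005,0,0,0,0,0,0.045],[0,0,0,0,0,0,0.045]]]}}

```text
t: 42.67
tool_pos: [0.5789, 0.2895, 0.3254]
tool_rot: [-2.178, 0.111, 2.15]
contact_force: [0.4, -1.7, 0.9]
opening: 0.0447
```

```bash
python3 -c "
from h import *
plan([.577,.294,.311],-95.7)"
```

```text
t 42.67 tcp [0.5789 0.2895 0.3254] yaw -96.1 open 0.0447 F [ 0.3795 -1.6662  0.9112] q6 2.03
turn [-0.4311 -0.7095  0.3154] shift now-axes [ 0.0144 -0.0042  0.0026] after-turn [ 0.0144 -0.0043  0.0024]
```

{"fn": "arm_command", "kwargs": {"plan": [[[0.007,-0.004,0,-0.4,-0.7,0.3,0.045],[0.006,0,0,0,0,0,0.045],[0,0,0,0,0,0,0.045],[0,0,0,0,0,0,0.0],[0,0,0,0,0,0,0.0],[0,0,0,0,0,0,0.0],[0,0,0,0,0,0,0.0],[0,0,0,0,0,0,0.0]]], "squeeze": 40}}

```text
t: 43.33
tool_pos: [0.5805, 0.2935, 0.3158]
tool_rot: [-2.174, 0.106, 2.163]
contact_force: [-1.0, -0.3, -0.5]
opening: 0.0105
```

```bash
python3 arc.py
```

```text
t 43.3333 r 0.29883334402008904 theta 1.7413522269005552 F [-0.998  -0.3273 -0.4664] open 0.01051730585381661 q [0.3536 0.073  1.4525 0.0004 1.6105 2.0251]
t 43.33 tcp [0.5805 0.2935 0.3158] yaw -95.8 open 0.0105 F [-0.998  -0.3273 -0.4664] q6 2.03
turn [-0.0677 -0.2797  0.1616] shift now-axes [0. 0. 0.] after-turn [0. 0. 0.]
```

{"fn": "arm_command", "kwargs": {"plan": [[[-0.0012,0.004,0,0,0,0,0],[-0.002,0.007,0,0,0,0,0],[-0.0026,0.01,0,0,0,0,0],[-0.0028,0.0143,0,0,0,0,0],[-0.0021,0.0145,0,0,0,0,0],[-0.0013,0.0146,0,0,0,0,0],[-0.0006,0.0146,0,0,0,0,0],[0.0001,0.0147,0,0,0,0,0],[0.0009,0.0146,0,0,0,0,0],[0.0016,0.0145,0,0,0,0,0]]]}}

```text
t: 44.17
tool_pos: [0.5687, 0.167, 0.3301]
tool_rot: [-2.18, 0.084, 2.147]
contact_force: [4.1, 3.9, -4.7]
opening: 0.0103
```

```bash
python3 arc.py
```

```text
t 44.1667 r 0.3013449546910518 theta 1.3121666131634742 F [ 4.1046  3.8771 -4.6956] open 0.01025458230347687 q [ 0.1529 -0.0768  1.5789  0.0151  1.6209  1.8204]
t 44.17 tcp [0.5687 0.167  0.3301] yaw -95.5 open 0.0103 F [ 4.1046  3.8771 -4.6956] q6 1.82
turn [ 0.2122 -0.8159  1.1011] shift now-axes [0. 0. 0.] after-turn [0. 0. 0.]
```

{"fn": "arm_command", "kwargs": {"plan": [[[0.0025,0.0144,-0.0005,0,-0.4,0.5,0],[0.0033,0.0143,-0.0005,0,-0.4,0.5,0],[0.0041,0.0141,0,0,0,0,0],[0.0048,0.0139,0,0,0,0,0],[0.0055,0.0137,0,0,0,0,0],[0.0062,0.0134,0,0,0,0,0],[0.0067,0.013,0,0,0,0,0],[0.0074,0.0127,0,0,0,0,0],[0.008,0.0124,0,0,0,0,0],[0.0086,0.012,0,0,0,0,0]]]}}

```text
t: 45.0
tool_pos: [0.5544, 0.0184, 0.2695]
tool_rot: [-2.169, 0.105, 2.169]
contact_force: [4.3, 5.9, -4.2]
opening: 0.0106
```

```bash
python3 arc.py
```

```text
t 45.0 r 0.3023209862190784 theta 0.7718961093863568 F [ 4.3154  5.897  -4.2469] open 0.010610234896527206 q [-0.1023 -0.1353  1.7321  0.0026  1.5451  1.5675]
t 45.0 tcp [0.5544 0.0184 0.2695] yaw -95.7 open 0.0106 F [ 4.3154  5.897  -4.2469] q6 1.57
turn [0.0248 0.0135 0.1513] shift now-axes [0. 0. 0.] after-turn [0. 0. 0.]
```

{"fn": "arm_command", "kwargs": {"plan": [[[0.0095,0.0111,0,0,0,0,0],[0.0101,0.0106,0,0,0,0,0],[0.0106,0.0099,0,0,0,0,0],[0.0112,0.0093,0,0,0,0,0],[0.0117,0.0088,0,0,0,0,0],[0.0121,0.0082,0,0,0,0,0],[0.0125,0.0076,0,0,0,0,0],[0.0128,0.007,0,0,0,0,0],[0.0131,0.0063,0,0,0,0,0]]]}}

```text
t: 45.75
tool_pos: [0.5464, -0.0661, 0.1576]
tool_rot: [-2.168, 0.093, 2.157]
contact_force: [4.9, 7.5, -1.1]
opening: 0.0102
```

```bash
python3 arc.py
```

```text
t 45.75 r 0.29888899885988884 theta 0.30044273356552464 F [ 4.9126  7.5053 -1.0941] open 0.010235663686816943 q [-0.2637 -0.0708  1.8611  0.016   1.3495  1.4048]
t 45.75 tcp [ 0.5464 -0.0661  0.1576] yaw -95.8 open 0.0102 F [ 4.9126  7.5053 -1.0941] q6 1.4
turn [-0.1005 -0.2475  0.867 ] shift now-axes [0. 0. 0.] after-turn [0. 0. 0.]
```

{"fn": "arm_command", "kwargs": {"plan": [[[0.0134,0.005,0,0,0,0.4,0],[0.0137,0.0042,0,0,0,0.4,0],[0.0125,0.0033,0,0,0,0,0],[0.01,0.002,0,0,0,0,0],[0.008,0.0012,0,0,0,0,0],[0.006,0.0008,0,0,0,0,0]]]}}

```text
t: 46.25
tool_pos: [0.5446, -0.0852, 0.0895]
tool_rot: [-2.172, 0.104, 2.158]
contact_force: [3.5, 4.9, 0.7]
opening: 0.01
```

```bash
python3 arc.py
```

```text
t 46.25 r 0.2957611107608324 theta 0.062058610660580715 F [3.4796 4.8669 0.6917] open 0.010024692464747726 q [-0.2945  0.0059  1.9082  0.0088  1.2228  1.3764]
t 46.25 tcp [ 0.5446 -0.0852  0.0895] yaw -95.9 open 0.01 F [3.4796 4.8669 0.6917] q6 1.38
turn [-0.2107 -0.3554  0.4158] shift now-axes [0. 0. 0.] after-turn [0. 0. 0.]
```

{"fn": "arm_command", "kwargs": {"plan": [[[0.003,0.0003,0,0,0,0,0],[0.003,0.0002,0,0,0,0,0],[0.003,0.0002,0,0,0,0,0],[0.003,0,0,0,0,0,0],[0.002,0,0,0,0,0,0]]]}}

```text
t: 46.67
tool_pos: [0.5447, -0.0856, 0.0871]
tool_rot: [-2.161, 0.093, 2.161]
contact_force: [-1.4, 6.5, 6.1]
opening: 0.0098
```

{"fn": "arm_command", "kwargs": {"plan": [[[0.002,0,0,0,0,0,0],[0.002,0,0,0,0,0,0]]]}}

```text
t: 46.83
tool_pos: [0.5447, -0.0856, 0.087]
tool_rot: [-2.159, 0.089, 2.161]
contact_force: [-2.7, 6.6, 9.9]
opening: 0.0104
```

Run:
```python
from h import *
im,c,M=snap('side','s10.png');marks('side',M,['guard_handle','guard_hinge'],k=2)
cv2.imwrite('pics/s10c.png',cv2.resize(im[140:290,180:360,::-1],None,fx=4,fy=4,interpolation=cv2.INTER_CUBIC))
im,c,M=snap('scene');marks('scene',M,['guard_handle'],k=2)
```

```text
side guard_handle 0.83 [ 0.5396 -0.0872  0.0947]
side guard_hinge 0.89 [0.5654 0.2036 0.052 ]
side guard_hinge 0.21 [ 0.6897 -0.2245 -0.0012]
scene guard_handle 0.84 [ 0.5355 -0.0843  0.0957]
scene guard_handle 0.71 [ 0.4936 -0.3744  0.017 ]
```

View pics/s10c.png

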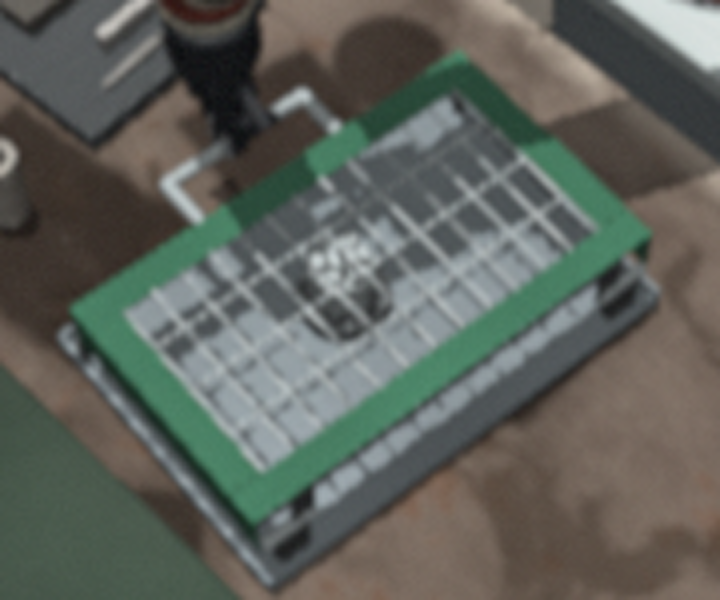

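{"fn": "arm_command", "kwargs": {"plan": [[[0,0,0,0,0,0,0.02],[0,0,0,0,0,0,0.03],[0,0,0,0,0,0,0.04],[0,0,0,0,0,0,0.04],[-0.01,0,0,0,0,0,0.04],[-0.03,0,0,0,0,0,0.04],[-0.035,0,0,0,0,0,0.04],[-0.035,0,0,0,0,0,0.04],[0,0.03,0,0,0,0,0.04],[0,0.035,0,0,0,0,0.04],[0,0.035,0,0,0,0,0.04],[0,0.035,0,0,0,0,0.04],[0,0.035,0,0,0,0,0.04],[0,0.035,0,0,0,0,0.04],[-0.03,0,0,0,0,0,0.04],[0,0,0,0,0,0,0.04],[0,0,0,0,0,0,0.04]]]}}

```text
t: 48.5
tool_pos: [0.5158, -0.3094, 0.2347]
tool_rot: [-2.149, 0.104, 2.186]
contact_force: [-0.4, 0.4, -1.3]
opening: 0.0396
```

Run:
```python
from pose import *
a=cv2.imread('pics/side0.png');im,c,M=snap('side','s11.png');b=np.ascontiguousarray(im[:,:,::-1])
for n,(y0,y1,x0,x1) in {'handle':(158,200,215,272),'hood front edge':(150,230,195,330),'hood':(150,270,195,350),'hood hinge edge':(195,275,240,350),'bush':(170,205,165,195),'ring':(155,190,135,175),'lookalike':(260,300,415,465)}.items():
    A=cv2.cvtColor(a,6)[y0:y1,x0:x1].astype(np.float32);B=cv2.cvtColor(b,6)[y0:y1,x0:x1].astype(np.float32)
    print(n,cv2.phaseCorrelate(A,B,cv2.createHanningWindow(A.shape[::-1],cv2.CV_32F)),'meandiff',abs(A-B).mean())
M=cam('side')[1];c=calibration('side')
for th in (0,.02): 
    print('px of handle at',th,proj(c,M,[.538,-.085,.09+.29*th]))
marks('side',M,['guard_handle','bush','ring'],k=1)
for t,z in [('stone_mid',.027),('strip_mid',.024),('punch_mid',.012),('tool_tray',.02)]: rect('wrist',t,z); rect('side',t,z)
plan(T()[:3,3])
```

```text
handle ((0.10038479385388399, 0.7285171486709459), 0.906496759167424) meandiff 11.715539
hood front edge ((0.7076611640180488, 0.16248475605385693), 0.7364057161189892) meandiff 3.418908
hood ((0.19135989473608106, 0.06121403382437052), 0.724184490541617) meandiff 6.637742
hood hinge edge ((0.20871478866830273, -0.26715541015772715), 0.6158927017450333) meandiff 3.7886364
bush ((0.16961510000769664, 0.04212151176018608), 0.9274315895857634) meandiff 1.2704762
ring ((-0.002577078653093423, -0.07954241209985824), 0.9197011785374747) meandiff 1.1178571
lookalike ((0.23285683261475043, 0.2035991364491636), 1.0955655927658081) meandiff 0.43861422
px of handle at 0 [238.4884 174.3545]
px of handle at 0.02 [238.3488 173.3374]
side guard_handle 0.74 [0.5406 0.0189 0.0344]
side bush 0.79 [ 0.6898 -0.2263  0.0005]
side ring 0.71 [ 0.7047 -0.342  -0.0015]
wrist stone_mid 0.74 ctr [ 500.1 -372.6] LxW [126.3  42.2] angle 3.5 n 4702 touch 123 315
side stone_mid 0.74 ctr [346.5 607.2] LxW [125.3  52.3] angle -87.8 n 632 touch 264 419
side stone_mid 0.55 ctr [ 502.9 -363.7] LxW [131.6  53.3] angle 3.3 n 385 touch 122 180
wrist strip_mid 0.92 ctr [ 464.3 -299. ] LxW [121.2  12.4] angle 4.6 n 1080 touch 170 261
side strip_mid 0.75 ctr [ 466.  -290.2] LxW [120.7  28.6] angle 4.8 n 186 touch 130 204
wrist punch_mid 0.91 ctr [ 500.1 -261.7] LxW [102.6  10.6] angle 5.1 n 733 touch 146 226
side punch_mid 0.61 ctr [ 495.7 -324.1] LxW [226.9 222.7] angle 3.6 n 2304 touch 111 164
wrist tool_tray 0.97 ctr [ 496.4 -326. ] LxW [219.5 209.9] angle 3.4 n 31605 touch 67 177
side tool_tray 0.7 ctr [ 499.4 -318.8] LxW [229.4 222.7] angle 3.5 n 2406 touch 111 164
side tool_tray 0.68 ctr [ 683.  -234.4] LxW [91.7 39.5] angle 63.0 n 234 touch 175 173
t 49.5 tcp [ 0.5165 -0.3083  0.2345] yaw -95.7 open 0.0403 F [-0.8206  0.2284 -0.1155] q6 1.01
turn [0.0018 0.9597 0.2197] shift now-axes [0. 0. 0.] after-turn [0. 0. 0.]
```

```bash
python3 -c "
from station import finish_job
print(finish_job())"
```

```text
the job is handed in; nothing more can be done
None
```

I finished the job and handed it in at about 50 s on the robot's clock.

- **Hood up:** I swung the hood up by its handle until it met the stop, slowing at the end. The push at the stop was about 13 N, and the camera read the handle at 330 mm against the expected 328 mm.
- **Tools:** Three tools were lying under the hood: the oilstone, the strip and the punch. I found no chisel. All three are in the tray. At some point after I placed it, the strip shifted about 3 cm, but it is still inside the walls. I left the green look-alike stone alone.
- **Nut:** I turned it clockwise about 90°. The torque rose to about 0.45 N m over the last part as the washer came round with it. Seen from overhead, the lug is against the tab. The scribed line is at 57.2° and the slots at 56.9°, modulo 60°, so they agree within about 0.5°.
- **Hood down:** I lowered the hood until it stopped moving under about 10 N, and the camera read the handle at the same height as at the start. The fingers were about 15 mm higher than in the first grip on the bar. I put that down to the bar slipping in the grip, because the image comparison showed the hood no higher than at the start.
- **Last checks:** In the final pictures the bush and ring showed no movement beyond measuring noise, the tools were in the tray, and the arm was clear. The side camera's last handle reading, after the arm had moved away, was clearly a false detection, so I relied on the image comparison instead.

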